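Dock and clamp the tube tray, then load it

TASK

Stand the tube tray in line with the open end of the dovetail rail, slide it on until it is fully home against the stop block, and then turn its side clamp knob clockwise until it is tight. After that lay every sample tube lying on the worktop flat in a groove of the tray, one to a groove in any of the grooves, each centred across both notched bars and with all caps pointing towards the stop block. Leave the cup and the brown vial behind the work alone.

Things in the scene. Friction and masses are not known exactly. Their poses are not given: they have to be found in the camera images.
- tray_grip (a point): loose tube tray (0.42 kg), a grey plate on a dovetail carriage; centre of its dark steel upright fin handle (60 long, 12 thick, 36 mm high), 48 mm above the tray's underside, near its balance point. x: along the fin, slot and grooves, to the end that goes onto the rail first; y left; z up. The plate reaches 41 mm behind and 59 mm ahead of this point, 136 mm to each side, its top 18 mm below it, its skirt down to 3 mm above the worktop
- tray_front (a point): middle of the tray's leading end, at its underside, 59 mm ahead of tray_grip along the tray's x: here the dovetail slot opens, in the 68 mm wide, 148 mm long, 26 mm high aluminium carriage under the plate. The carriage slides directly on the worktop, also while on the rail; in the slot the rail has about 2 mm free to each side and 4 mm above it
- rail_home (a point): fixed dark steel dovetail rail on the worktop, 115 mm long, 40 mm wide and 15 mm high, with a stop block (24 mm high) at its far end. The point is where the tray's fin centre (tray_grip) stands when the tray is fully home against the stop (48 mm above the worktop). x is the slide direction, from the open end to the stop; z up. A tray that is home has its own x along this x
- rail_mouth (a point): the open end of the rail, on its middle line, at worktop level (56 mm before rail_home along x); the first 22 mm of the rail are tapered, from 28 to 40 mm wide, as a lead-in
- clamp_knob (a joint): side clamp knob of the tray, rad: 0 to 0.3 loose at the start, grows as it turns clockwise seen from above, stops at 2.6 (tight); stays where it is left; takes about 0.04 N m to turn
- knob_grip (a point): centre of the black grip bar of the clamp knob (bar 38 long, 11 thick, 22 mm high), 48 mm above the tray's underside, 71 mm behind the tray's fin centre and 47 mm to its left (tray frame); it turns about the vertical. The bar lies along this point's x axis, which lies along the tray's x when the joint is 0
- tube0_mid (a point): capped sample tube (14 g), absent in some starts: 84 mm long, glass 12.4 mm thick and 66 mm long, cap 16 mm thick and 18 mm long with a square white 16 mm anti-roll flange at its end, lying on the worktop. The point is on its axis at the middle of the glass, 33 mm from the closed end. z along the tube towards the cap; it lies about 7 mm above the worktop
- tube0: the same tube; the point is its closed end, on its axis, 33 mm from the middle point and away from the cap; z towards the cap
- tube1_mid (a point): capped sample tube (14 g), absent in some starts: 84 mm long, glass 12.4 mm thick and 66 mm long, cap 16 mm thick and 18 mm long with a square white 16 mm anti-roll flange at its end, lying on the worktop. The point is on its axis at the middle of the glass, 33 mm from the closed end. z along the tube towards the cap; it lies about 7 mm above the worktop
- tube1: the same tube; the point is its closed end, on its axis, 33 mm from the middle point and away from the cap; z towards the cap
- tube2_mid (a point): capped sample tube (14 g), absent in some starts: 84 mm long, glass 12.4 mm thick and 66 mm long, cap 16 mm thick and 18 mm long with a square white 16 mm anti-roll flange at its end, lying on the worktop. The point is on its axis at the middle of the glass, 33 mm from the closed end. z along the tube towards the cap; it lies about 7 mm above the worktop
- tube2: the same tube; the point is its closed end, on its axis, 33 mm from the middle point and away from the cap; z towards the cap
- tube3_mid (a point): capped sample tube (14 g), absent in some starts: 84 mm long, glass 12.4 mm thick and 66 mm long, cap 16 mm thick and 18 mm long with a square white 16 mm anti-roll flange at its end, lying on the worktop. The point is on its axis at the middle of the glass, 33 mm from the closed end. z along the tube towards the cap; it lies about 7 mm above the worktop
- tube3: the same tube; the point is its closed end, on its axis, 33 mm from the middle point and away from the cap; z towards the cap
- tube4_mid (a point): capped sample tube (14 g), absent in some starts: 84 mm long, glass 12.4 mm thick and 66 mm long, cap 16 mm thick and 18 mm long with a square white 16 mm anti-roll flange at its end, lying on the worktop. The point is on its axis at the middle of the glass, 33 mm from the closed end. z along the tube towards the cap; it lies about 7 mm above the worktop
- tube4: the same tube; the point is its closed end, on its axis, 33 mm from the middle point and away from the cap; z towards the cap
- cup_mid (a point): bystander: screw-cap sample cup 60 mm wide, 64 mm high, standing behind the work; centre. Leave it alone
- vial_mid (a point): bystander: brown vial 32 mm wide, 62 mm high, standing behind the work; centre. Leave it alone
- groove0 (a point): groove of the tray, third to the right of the fin, -122 mm in y from tray_grip: where the middle point of a tube lying right comes, 3 mm below tray_grip. x along the groove, caps go to +x. The tube rests in 90 degree V notches, 24 mm wide at the top, of two white bars 10 mm thick that stand 18 to 28 mm before and behind this point, their tops 3 mm above it; between the bars the fingers have room down to the plate 15 mm below
- groove1 (a point): groove of the tray, second to the right, -82 mm in y from tray_grip: where the middle point of a tube lying right comes, 3 mm below tray_grip. x along the groove, caps go to +x. The tube rests in 90 degree V notches, 24 mm wide at the top, of two white bars 10 mm thick that stand 18 to 28 mm before and behind this point, their tops 3 mm above it; between the bars the fingers have room down to the plate 15 mm below
- groove2 (a point): groove of the tray, next to the fin on its right, -42 mm in y from tray_grip: where the middle point of a tube lying right comes, 3 mm below tray_grip. x along the groove, caps go to +x. The tube rests in 90 degree V notches, 24 mm wide at the top, of two white bars 10 mm thick that stand 18 to 28 mm before and behind this point, their tops 3 mm above it; between the bars the fingers have room down to the plate 15 mm below
- groove3 (a point): groove of the tray, next to the fin on its left, +42 mm in y from tray_grip: where the middle point of a tube lying right comes, 3 mm below tray_grip. x along the groove, caps go to +x. The tube rests in 90 degree V notches, 24 mm wide at the top, of two white bars 10 mm thick that stand 18 to 28 mm before and behind this point, their tops 3 mm above it; between the bars the fingers have room down to the plate 15 mm below
- groove4 (a point): groove of the tray, second to the left, +82 mm in y from tray_grip: where the middle point of a tube lying right comes, 3 mm below tray_grip. x along the groove, caps go to +x. The tube rests in 90 degree V notches, 24 mm wide at the top, of two white bars 10 mm thick that stand 18 to 28 mm before and behind this point, their tops 3 mm above it; between the bars the fingers have room down to the plate 15 mm below
- groove5 (a point): groove of the tray, third to the left, +122 mm in y from tray_grip: where the middle point of a tube lying right comes, 3 mm below tray_grip. x along the groove, caps go to +x. The tube rests in 90 degree V notches, 24 mm wide at the top, of two white bars 10 mm thick that stand 18 to 28 mm before and behind this point, their tops 3 mm above it; between the bars the fingers have room down to the plate 15 mm below

How it is judged (in metres and radians):
On the way, in this order (a step that is already met when the one before it is completed fails the run):
1. the tray is fully home on the rail, its clamp knob still loose (x of tray_grip in the frame of rail_home between -0.006 and 0.004 m and y of tray_grip in the frame of rail_home between -0.004 and 0.004 m and z of tray_grip in the frame of rail_home between -0.005 and 0.006 m and angle between the x axis of tray_grip and the x axis of rail_home, either way round below 0.06 rad and angle between tray_grip's own z axis and vertical below 0.06 rad and value of joint clamp_knob below 0.6 rad), for 0.2 s.
2. the clamp knob is tight, with the tray still home (x of tray_grip in the frame of rail_home between -0.006 and 0.004 m and y of tray_grip in the frame of rail_home between -0.004 and 0.004 m and z of tray_grip in the frame of rail_home between -0.005 and 0.006 m and angle between the x axis of tray_grip and the x axis of rail_home, either way round below 0.06 rad and angle between tray_grip's own z axis and vertical below 0.06 rad and value of joint clamp_knob above 2.3 rad), for 0.2 s.
3. every tube that is there lies in a groove, cap towards the stop (x of tube0_mid in the frame of tray_grip between -0.008 and 0.008 m and z of tube0_mid in the frame of tray_grip between -0.008 and 0.002 m and angle between the z axis of each of tube0_mid, tube1_mid, tube2_mid, tube3_mid, tube4_mid and the x axis of tray_grip, either way round below 0.1 rad and x of each of tube0, tube1, tube2, tube3, tube4 in the frame of tray_grip below -0.02 m and linear speed of each of tube0, tube1, tube2, tube3, tube4 below 0.02 m/s and (y of tube0_mid in the frame of tray_grip between -0.127 and -0.117 m or y of tube0_mid in the frame of tray_grip between -0.087 and -0.077 m or y of tube0_mid in the frame of tray_grip between -0.047 and -0.037 m or y of tube0_mid in the frame of tray_grip between 0.037 and 0.047 m or y of tube0_mid in the frame of tray_grip between 0.077 and 0.087 m or y of tube0_mid in the frame of tray_grip between 0.117 and 0.127 m) and x of tube1_mid in the frame of tray_grip between -0.008 and 0.008 m and z of tube1_mid in the frame of tray_grip between -0.008 and 0.002 m and (y of tube1_mid in the frame of tray_grip between -0.127 and -0.117 m or y of tube1_mid in the frame of tray_grip between -0.087 and -0.077 m or y of tube1_mid in the frame of tray_grip between -0.047 and -0.037 m or y of tube1_mid in the frame of tray_grip between 0.037 and 0.047 m or y of tube1_mid in the frame of tray_grip between 0.077 and 0.087 m or y of tube1_mid in the frame of tray_grip between 0.117 and 0.127 m) and x of tube2_mid in the frame of tray_grip between -0.008 and 0.008 m and z of tube2_mid in the frame of tray_grip between -0.008 and 0.002 m and (y of tube2_mid in the frame of tray_grip between -0.127 and -0.117 m or y of tube2_mid in the frame of tray_grip between -0.087 and -0.077 m or y of tube2_mid in the frame of tray_grip between -0.047 and -0.037 m or y of tube2_mid in the frame of tray_grip between 0.037 and 0.047 m or y of tube2_mid in the frame of tray_grip between 0.077 and 0.087 m or y of tube2_mid in the frame of tray_grip between 0.117 and 0.127 m) and x of tube3_mid in the frame of tray_grip between -0.008 and 0.008 m and z of tube3_mid in the frame of tray_grip between -0.008 and 0.002 m and (y of tube3_mid in the frame of tray_grip between -0.127 and -0.117 m or y of tube3_mid in the frame of tray_grip between -0.087 and -0.077 m or y of tube3_mid in the frame of tray_grip between -0.047 and -0.037 m or y of tube3_mid in the frame of tray_grip between 0.037 and 0.047 m or y of tube3_mid in the frame of tray_grip between 0.077 and 0.087 m or y of tube3_mid in the frame of tray_grip between 0.117 and 0.127 m) and x of tube4_mid in the frame of tray_grip between -0.008 and 0.008 m and z of tube4_mid in the frame of tray_grip between -0.008 and 0.002 m and (y of tube4_mid in the frame of tray_grip between -0.127 and -0.117 m or y of tube4_mid in the frame of tray_grip between -0.087 and -0.077 m or y of tube4_mid in the frame of tray_grip between -0.047 and -0.037 m or y of tube4_mid in the frame of tray_grip between 0.037 and 0.047 m or y of tube4_mid in the frame of tray_grip between 0.077 and 0.087 m or y of tube4_mid in the frame of tray_grip between 0.117 and 0.127 m)), for 0.2 s.
At the end, for the whole second after the job is handed in: The tray is within 6 mm of fully home on the rail, its knob turned to at least 2.3 rad, and every tube present lies at rest in a groove (axis within 5 mm across, middle within 8 mm along, 0.1 rad), cap towards the stop (all of step 2 and all of step 3); the robot touches nothing.
It fails at once if the sample cup is shoved away or knocked over (distance of cup_mid from where it was at the start of the episode above 0.04 m or angle between cup_mid's own z axis and vertical above 0.6 rad).
It fails at once if the brown vial is shoved away or knocked over (distance of vial_mid from where it was at the start of the episode above 0.04 m or angle between vial_mid's own z axis and vertical above 0.6 rad).
Of tube0, tube1, tube2, tube3, tube4 only 3 to 5 are there at a start; the rules pass over those that are not, and their reading is None.
At some moment in a run one of tube0, tube1, tube2, tube3, tube4 may be knocked a few centimetres aside while the robot is not near it.
Once in a run the grip may slacken for a moment while it holds something.
It also fails if it takes over 210 s, if anything falls off the work surface, if the arm or the gripper's body presses on something with over 40 N, if the wrist force passes 120 N, or if a joint passes its speed limit or range.

ROBOT

A 6-joint arm with a two-finger parallel gripper is mounted at the origin on a cart in front of the work surface, level with it; the furniture and walls round the work are solid. World frame = base frame: x ahead of the robot, y to its left, z up, the work surface at z = 0. Lengths are in mm, angles in rad, forces in N, time in s.
With the tool pointing down it reaches from about 350 to 775 mm from the base axis. Payload 7.3 kg.
Tool frame: the origin (TCP) lies at the very end of the fingers, on their centre line; the grasp point (between the pads) lies 19 mm behind it; z points along the fingers, y is the direction in which the jaws open and shut (so a half turn about z gives the same grasp; the last joint's range is limited). The gripper opens to 92 mm and grips with 3 to 60 N. Pads are 19 mm wide; open, the fingers measure 130 mm over their backs; the gripper's body (75 mm by 190 mm) begins 47 mm behind the grasp point.
Start: joints at [-1.294, 0.342, 1.524, -0, 1.275, -0.146], TCP at [215.439, -478.78, 226.741] pointing down, gripper open.
Joint ranges: [-2.53, 2.53], [-0.77, 2.02], [0.04, 2.7], [-1, 4.14], [0.28, 2.66], [-3.11, 3.11]. Speed limits (rad/s): [2.57, 2.57, 3.14, 3.14, 3.14, 3.14].

INTERFACE

Orientations are given as [roll, pitch, yaw] about the fixed x, y, z axes, in that order (R = Rz(yaw) Ry(pitch) Rx(roll)).
In Python, from plant import bot gives the robot as it stands.
- The arm moves only by the tool arm_command, never from a script. Its argument "targets" is a list of rows, each an object of numbers: "x", "y", "z": the shift along the world's x, y, z in cm; "roll": the turn about the world's z in rad. In form: [{"x": .., "y": .., "z": .., "roll": ..}, ...]. A call has 1 to 8 rows; each row is the pose to reach, as a shift and turn from the pose commanded when the call began; what a row does not reach only later rows make up. A row lasts 1/12 s, in which the tool goes at most 41.7 mm and 7.16 degrees, less where a joint would pass 70% of its speed; a pose out of reach is approached as far as the arm can. A call with a gripper value outside its range is refused whole. "fingers" is the opening, from 0 (shut) to 1 (fully open), set as the call begins (left out, the last holds). The fingers move at their own pace and stop on an object; the grip force is fixed at half the most. Time passes only in rows, so rows that repeat a pose let the fingers close. It gives the time, the measured TCP pose, the force and the opening at its end, in the units of the state.
- bot.get_obs(): the state, without advancing time (a new reading comes with each control period).
- bot.capture(name): name is "scene" or "top"; returns a dict with "img" (400x640x3 uint8, blue, green, red), "fx", "fy", "cx", "cy" (pixels), "k1" (the pictures are not rectified: a ray, as slopes to the right and down, at radius r is drawn at 1 + k1 r^2 times it, then the intrinsics apply), "position" and "rotation" of the camera in the world. Camera axes: x right, y down, z forward; pixel columns grow to the right and rows downward; lengths in mm; the calibration is good to about 2 mm. A picture is of the moment at which its call begins. There is no depth.
- bot.close_job(): hands the job in, once; it reports no verdict.
The state is a dict: "time": time; "joint_positions": joint angles; "dq": joint speeds; "tau": joint torques, N m; "tool_pos": TCP position; "tcp_rot": TCP orientation; "contact_force": force on the tool from outside, world axes, zero at the start; "moment": the same for the moment, N m; "grip_width": finger opening in mm.
Only numpy, scipy, OpenCV 4.12 (cv2) and the standard library are available. Lean on these libraries where they do the work, as an engineer would, in place of code of your own. Each camera call takes 0.05 s, during which the arm holds its last target.

## Working session

There is one attempt and no reset: what is moved stays moved. The work goes in short steps, Python scripts to look and compute and a tool call to move; the robot and the scene stay as the last step left them, time stands still between calls to the robot, and variables do not carry over. Pictures are saved under pics/ and viewed, and the job is handed in when it is done.

Besides the shell and the picture viewer there is one more tool, called after "Emit:" as name(argument=value, ...), one argument or row to a line, values as JSON. arm_command: Moves the arm, as the interface text tells. Its arguments: {"type":"object","properties":{"targets":{"type":"array","items":{"type":"object","properties":{"x":{"type":"number"},"y":{"type":"number"},"z":{"type":"number"},"roll":{"type":"number"}}}},"fingers":{"type":"number"}},"required":["targets"]}

```bash
ls; mkdir -p pics; cat > h.py <<'E'
import numpy as np,cv2
from plant import bot
def cap(name,fn):
    c=bot.capture(name); cv2.imwrite('pics/'+fn+'.png',c['img']); np.save('pics/'+fn+'.npy',{k:c[k] for k in c},allow_pickle=True); return c
def load(fn): return np.load('pics/'+fn+'.npy',allow_pickle=True).item()
def ray(c,u,v):
    d=np.array([(u-c['cx'])/c['fx'],(v-c['cy'])/c['fy']]); s=d.copy()
    for _ in range(30): s=d/(1+c['k1']*(s@s))
    R=np.array(c['rotation']); return R@np.array([s[0],s[1],1.])
def px2w(c,u,v,z):
    r=ray(c,u,v);p=np.array(c['position'],float); t=(z-p[2])/r[2]; return (p+t*r)
def w2px(c,P):
    R=np.array(c['rotation']);q=R.T@(np.array(P,float)-np.array(c['position']));s=q[:2]/q[2];s=s*(1+c['k1']*(s@s))
    return np.array([s[0]*c['fx']+c['cx'],s[1]*c['fy']+c['cy']])
def crop(c,u0,v0,u1,v1,s,fn):
    cv2.imwrite('pics/'+fn+'.png',cv2.resize(c['img'][v0:v1,u0:u1],None,fx=s,fy=s,interpolation=cv2.INTER_CUBIC))
E
python3 - <<'E'
from h import *
for n in('scene','top'):
    c=cap(n,n+'0'); print({k:np.round(c[k],4).tolist() for k in c if k!='img'})
print(bot.get_obs())
E
```

```text
pics
{'fx': 499.3257, 'fy': 499.3257, 'cx': 323.0386, 'cy': 199.2894, 'k1': -0.12, 'position': [-20.5149, 1038.9619, 1069.7882], 'rotation': [-2.2666, -0.0193, -2.615]}
{'fx': 517.0617, 'fy': 517.0617, 'cx': 317.6231, 'cy': 200.7661, 'k1': -0.0926, 'position': [245.1287, -2.3878, 1971.7138], 'rotation': [-2.9914, 0.0004, -1.5583]}
{'time': 0.1, 'joint_positions': array([-1.29400610e+00,  3.42614739e-01,  1.52490287e+00, -4.61296260e-05,
        1.27538724e+00, -1.46006849e-01]), 'dq': array([ 0.00018105, -0.00123264, -0.0021828 , -0.00116612, -0.00151462,
       -0.00143087]), 'tau': array([ 1.65676120e-03, -4.32006490e+01, -2.44692779e+01,  7.19185523e-02,
        5.25902468e-02, -6.14501892e-05]), 'tool_pos': array([ 215.3208531 , -478.42610664,  226.14083911]), 'tcp_rot': array([-3.14028801e+00, -1.47264441e-04,  4.22810442e-01]), 'contact_force': array([0.07727541, 0.53075952, 0.32043131]), 'moment': array([ 0.04903824, -0.03101115,  0.00642269]), 'grip_width': 91.66164679984612}
```

```bash
sed -i "s/^from plant import bot/from plant import bot\nfrom scipy.spatial.transform import Rotation as Ro/; s/R=np.array(c\['rotation'\])/R=Ro.from_euler('xyz',c['rotation']).as_matrix()/" h.py; python3 - <<'E'
from h import *
for n in('scene','top'):
    c=load(n+'0'); print(w2px(c,[500,0,0]),w2px(c,[215,-478,226]))
E
```

```text
[339.33540781 224.14330856] [485.01575811 121.40641686]
[318.04768992 211.96505778] [459.25466754 289.10674045]
```

View pics/top0.png

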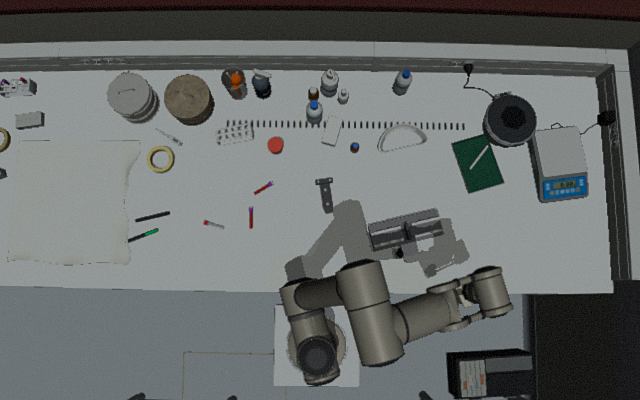

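View pics/scene0.png

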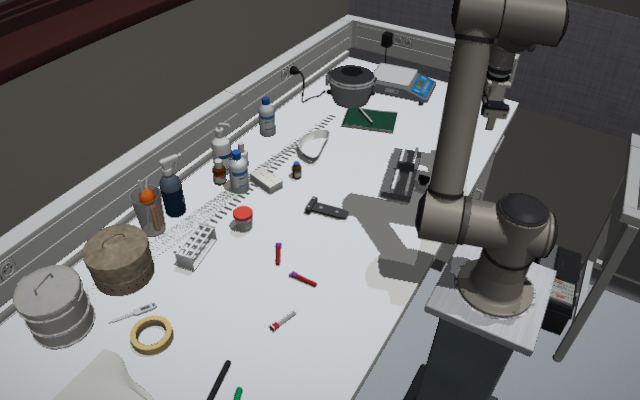

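```bash
python3 - <<'E'
from h import *
c=load('top0'); crop(c,190,160,350,260,5,'t_a'); crop(c,300,165,480,285,4.4,'t_b')
c=load('scene0'); crop(c,250,180,360,340,3.7,'s_a'); crop(c,290,130,450,230,5,'s_b')
E
```

```text
(no output)
```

View pics/t_a.png

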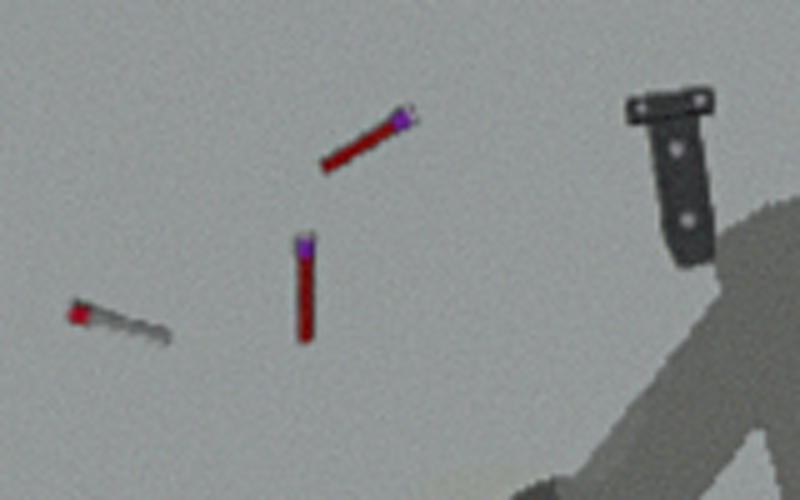

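View pics/t_b.png

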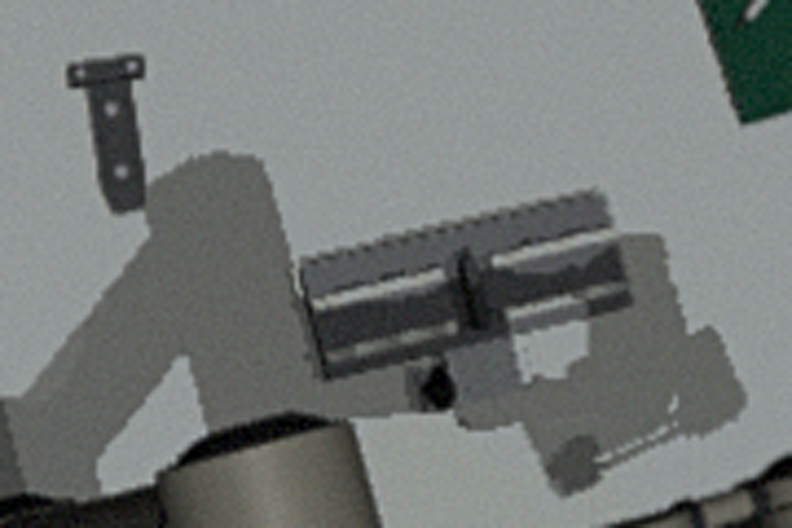

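View pics/s_a.png

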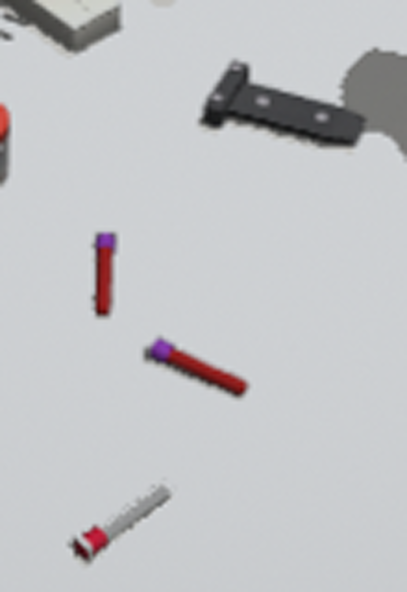

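View pics/s_b.png

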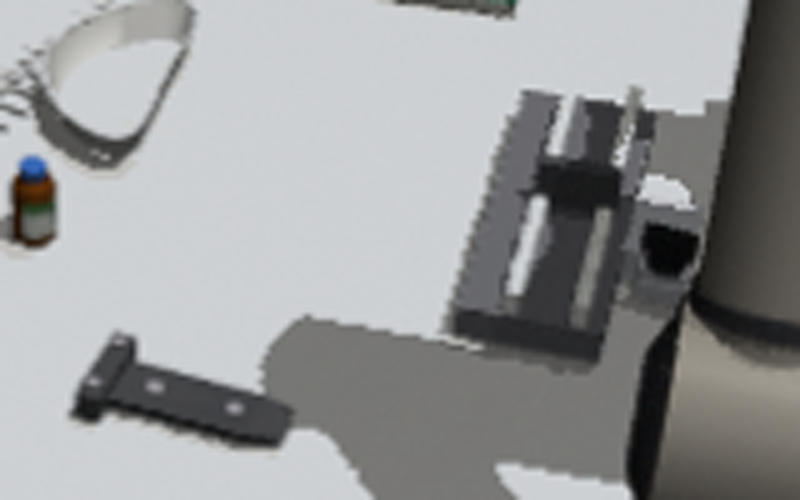

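```bash
python3 - <<'E'
from h import *
T=load('top0');S=load('scene0')
ta=lambda u,v:((u+.5)/5-.5+190,(v+.5)/5-.5+160)
tb=lambda u,v:((u+.5)/4.4-.5+300,(v+.5)/4.4-.5+165)
sa=lambda u,v:((u+.5)/3.7-.5+250,(v+.5)/3.7-.5+180)
sb=lambda u,v:((u+.5)/5-.5+290,(v+.5)/5-.5+130)
def P(n,c,uv,z): print(n,px2w(c,*uv,z).round(1))
for n,f,c,l in(('top',ta,T,[(676,149,15),(688,220,15),(641,107,24),(700,100,24),(698,264,15)]),('scene',sb,S,[(155,386,15),(235,408,15),(122,341,24),(95,382,24)])):
    for u,v,z in l:P(n,c,f(u,v),z)
print('tray: fin top centre/ends z=66; top')
for u,v,z in[(461,252,66),(474,322,66),(303,260,30),(600,192,30),(322,378,30),(632,303,30),(313,302,48),(445,270,48),(495,262,48),(618,232,48),(437,385,59)]:P('top',T,tb(u,v),z)
print('scene')
for u,v,z in[(540,165,66),(622,185,66),(525,92,30),(455,310,30),(602,330,30),(655,115,30)]:P('sc',S,sb(u,v),z)
print('tubes: closed end, cap end')
for n,c,f,l in(('T',T,ta,[(325,168),(409,113),(305,341),(304,236),(169,338),(72,311)]),('S',S,sa,[(102,314),(106,235),(243,389),(150,352),(168,490),(76,550)])):
    for i in (0,2,4):
        a=px2w(c,*f(*l[i]),7)[:2];b=px2w(c,*f(*l[i+1]),8)[:2];d=b-a
        print(n,a.round(1),b.round(1),np.linalg.norm(d).round(1),'mid',(a+d*33/84).round(1),'ang',np.arctan2(d[1],d[0]).round(3))
print(px2w(T,276,145,64),px2w(T,355,147,62))
E
```

```text
top [585.7 -24.9  15. ]
top [530.7 -34.6  15. ]
top [616.5   2.4  24. ]
top [622.5 -42.8  24. ]
top [496.9 -42.6  15. ]
scene [584.4 -26.4  15. ]
scene [529.6 -34.5  15. ]
scene [620.5 -45.   24. ]
scene [ 6.141e+02 -6.000e-01  2.400e+01]
tray: fin top centre/ends z=66; top
top [ 458.2 -321.2   66. ]
top [ 399.1 -331.6   66. ]
top [ 453.8 -191.    30. ]
top [ 515.7 -448.9   30. ]
top [ 352.8 -207.2   30. ]
top [ 419.7 -474.8   30. ]
top [ 416.1 -197.7   48. ]
top [ 444.6 -310.4   48. ]
top [ 452.  -353.3   48. ]
top [ 478.9 -459.6   48. ]
top [ 346.3 -301.    59. ]
scene
sc [ 446.  -316.8   66. ]
sc [ 388.  -325.3   66. ]
sc [ 510.  -446.1   30. ]
sc [ 444.6 -182.2   30. ]
sc [ 352.1 -214.4   30. ]
sc [ 415.1 -470.1   30. ]
tubes: closed end, cap end
T [569.  245.6] [612.7 181.7] 77.4 mid [586.1 220.5] ang -0.971
T [434.8 256.9] [515.7 260. ] 80.9 mid [466.6 258.1] ang 0.039
T [435.7 361.4] [455.3 436.9] 78.0 mid [443.4 391.1] ang 1.317
S [566.8 249.8] [612.2 177. ] 85.8 mid [584.6 221.2] ang -1.014
S [434.4 258. ] [513.2 264. ] 79.0 mid [465.4 260.4] ang 0.075
S [432.  365.9] [458.1 442.7] 81.2 mid [442.3 396.1] ang 1.244
[746.1850247  162.85961007  64.        ] [ 742.56487159 -137.44300393   62.        ]
```

Emit:
arm_command(
  targets=[
    {"x": 21.06, "y": 14.98, "z": 0, "roll": -0.183},
    {"x": 21.06, "y": 14.98, "z": 0, "roll": -0.183},
    {"x": 21.06, "y": 14.98, "z": 0, "roll": -0.183},
    {"x": 21.06, "y": 14.98, "z": 0, "roll": -0.183},
    {"x": 21.06, "y": 14.98, "z": 0, "roll": -0.183},
    {"x": 21.06, "y": 14.98, "z": 0, "roll": -0.183},
    {"x": 21.06, "y": 14.98, "z": 0, "roll": -0.183},
    {"x": 21.06, "y": 14.98, "z": 0, "roll": -0.183},
  ],
  fingers=1,
)

```text
time: 0.77
tool_pos: [428.1, -326.7, 226.3]
tcp_rot: [-3.141, -0.0, 0.244]
contact_force: [-0.4, 1.1, 0.3]
grip_width: 91.9
```

```bash
python3 - <<'E'
from h import *
c=cap('top','t1'); crop(c,300,165,480,285,4.4,'t1b')
c=cap('scene','s1'); crop(c,350,120,480,220,6,'s1b')
o=bot.get_obs();print(o['tool_pos'],o['tcp_rot'])
E
```

```text
[ 425.7164431  -328.92878959  226.31833017] [-3.14118560e+00  1.07554805e-03  2.41119483e-01]
```

View pics/t1.png

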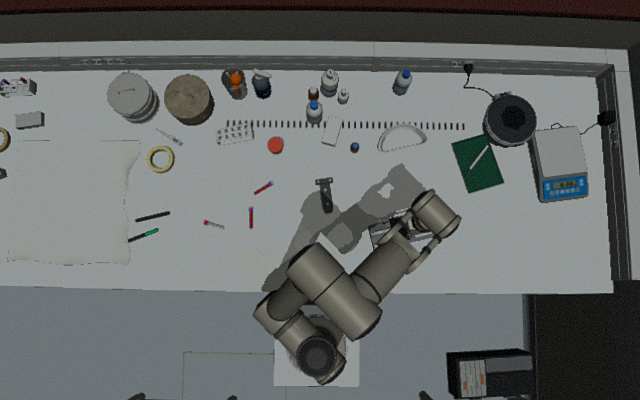

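View pics/s1b.png

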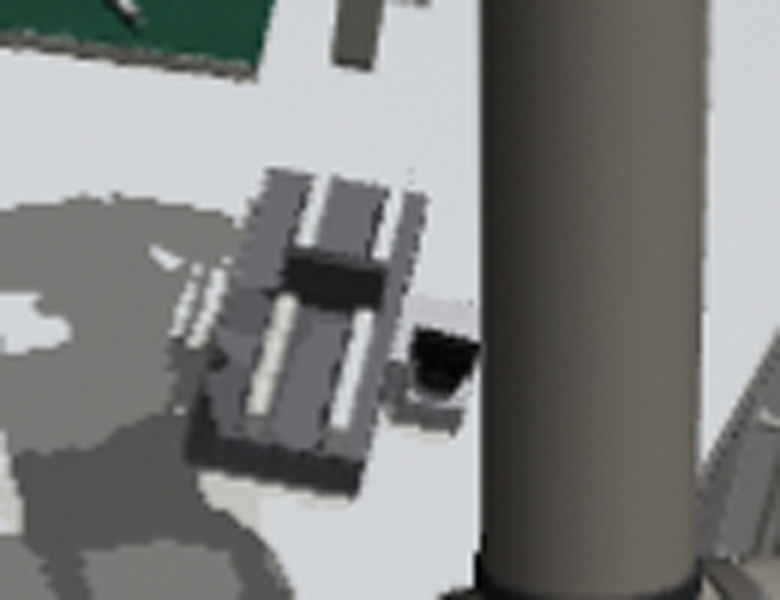

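```bash
python3 - <<'E'
from h import *
S=load('s1')
f=lambda u,v:((u+.5)/6-.5+350,(v+.5)/6-.5+120)
for u,v,z in[(295,253,66),(387,266,66),(267,170,30),(428,193,30),(195,432,30),(363,462,30),(445,332,59)]:print(px2w(S,*f(u,v),z).round(1))
G=np.array([426,-329,48.]);a=.24
R=Ro.from_euler('z',a).as_matrix()
im=cv2.imread('pics/s1b.png')
def dr(pts,col):
    p=[((w2px(S,G+R@np.array(q))-[350,120])+.5)*6 for q in pts]
    cv2.polylines(im,[np.int32(p)],True,col,1)
dr([(-41,-136,-18),(59,-136,-18),(59,136,-18),(-41,136,-18)],(0,0,255))
dr([(-30,-6,18),(30,-6,18),(30,6,18),(-30,6,18)],(0,255,0))
dr([(-30,-6,-18),(30,-6,-18),(30,6,-18),(-30,6,-18)],(0,255,255))
dr([(-71-19,47-5.5,11),(-71+19,47-5.5,11),(-71+19,47+5.5,11),(-71-19,47+5.5,11)],(255,0,0))
cv2.imwrite('pics/s1o.png',im)
E
```

```text
[ 444.6 -323.7   66. ]
[ 393.8 -340.3   66. ]
[ 511.9 -445.6   30. ]
[ 416.1 -476.    30. ]
[ 440.4 -184.9   30. ]
[ 349.9 -209.8   30. ]
[ 344.1 -307.6   59. ]
```

View pics/s1o.png

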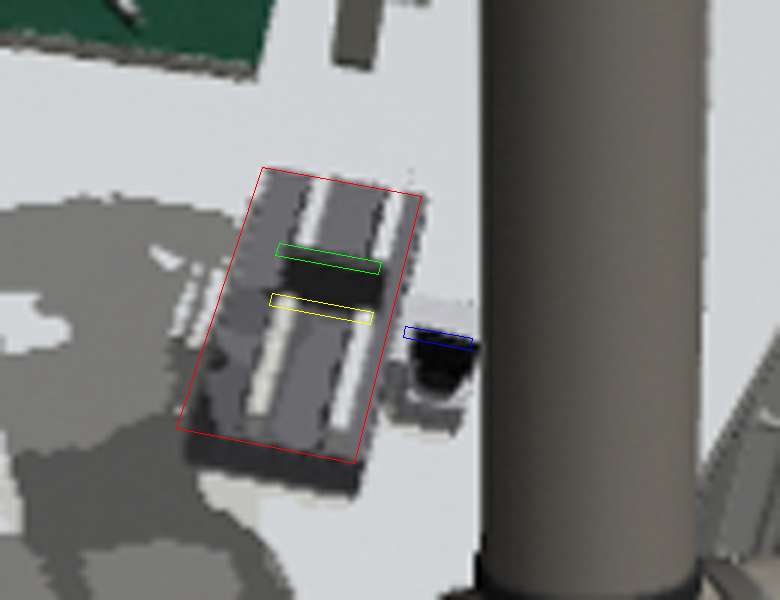

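Emit:
arm_command(
  targets=[
    {"x": -0.15, "y": 0, "z": -4, "roll": 0.005},
    {"x": -0.15, "y": 0, "z": -8, "roll": 0.005},
    {"x": -0.15, "y": 0, "z": -12, "roll": 0.005},
    {"x": -0.15, "y": 0, "z": -15.5, "roll": 0.005},
    {"x": -0.15, "y": 0, "z": -18, "roll": 0.005},
    {"x": -0.15, "y": 0, "z": -19.3, "roll": 0.005},
    {"x": -0.15, "y": 0, "z": -19.3, "roll": 0.005},
    {"x": -0.15, "y": 0, "z": -19.3, "roll": 0.005},
  ],
)

```text
time: 1.53
tool_pos: [422.8, -330.1, 33.1]
tcp_rot: [-3.14, 0.001, 0.242]
contact_force: [0.2, 0.6, 0.4]
grip_width: 91.6
```

Emit:
arm_command(
  targets=[
    {"x": 0, "y": 0, "z": 0, "roll": 0},
    {"x": 0, "y": 0, "z": 0, "roll": 0},
    {"x": 0, "y": 0, "z": 0, "roll": 0},
    {"x": 0, "y": 0, "z": 0, "roll": 0},
    {"x": 0, "y": 0, "z": 0, "roll": 0},
    {"x": 0, "y": 0, "z": 0, "roll": 0},
    {"x": 0, "y": 0, "z": 0, "roll": 0},
    {"x": 0, "y": 0, "z": 0, "roll": 0},
  ],
  fingers=0,
)

```text
time: 2.2
tool_pos: [424.6, -328.9, 33.8]
tcp_rot: [3.141, -0.0, 0.245]
contact_force: [0.3, -0.1, -0.2]
grip_width: 43.2
```

Emit:
arm_command(
  targets=[
    {"x": 0, "y": 0, "z": 0, "roll": 0},
    {"x": 0, "y": 0, "z": 0, "roll": 0},
    {"x": 0, "y": 0, "z": 0, "roll": 0},
    {"x": 0, "y": 0, "z": 0, "roll": 0},
    {"x": 0, "y": 0, "z": 0, "roll": 0},
    {"x": 0, "y": 0, "z": 0, "roll": 0},
    {"x": 0, "y": 0, "z": 0, "roll": 0},
    {"x": 0, "y": 0, "z": 0, "roll": 0},
  ],
  fingers=0,
)

```text
time: 2.87
tool_pos: [424.7, -329.1, 33.8]
tcp_rot: [3.141, -0.0, 0.245]
contact_force: [0.4, -0.9, -1.4]
grip_width: 12.0
```

Emit:
arm_command(
  targets=[
    {"x": -0.1, "y": 1, "z": 0.05, "roll": 0},
    {"x": -0.2, "y": 3, "z": 0.05, "roll": -0.01},
    {"x": -0.3, "y": 5.5, "z": 0.05, "roll": -0.02},
    {"x": -0.4, "y": 8, "z": 0.05, "roll": -0.03},
    {"x": -0.5, "y": 10.5, "z": 0.05, "roll": -0.04},
    {"x": -0.6, "y": 13, "z": 0.05, "roll": -0.05},
    {"x": -0.7, "y": 15.5, "z": 0.05, "roll": -0.06},
    {"x": -0.8, "y": 18, "z": 0.05, "roll": -0.07},
  ],
)

```text
time: 3.53
tool_pos: [415.2, -146.8, 33.9]
tcp_rot: [-3.14, 0.002, 0.174]
contact_force: [-0.7, -2.3, 1.1]
grip_width: 11.9
```

Emit:
arm_command(
  targets=[
    {"x": -0.05, "y": 2.5, "z": 0, "roll": -0.01},
    {"x": -0.1, "y": 5, "z": 0, "roll": -0.015},
    {"x": -0.15, "y": 7, "z": 0, "roll": -0.02},
    {"x": -0.2, "y": 8.5, "z": 0, "roll": -0.025},
    {"x": -0.25, "y": 9.75, "z": 0, "roll": -0.028},
    {"x": -0.25, "y": 9.75, "z": 0, "roll": -0.028},
    {"x": -0.25, "y": 9.75, "z": 0, "roll": -0.028},
  ],
)

```text
time: 4.12
tool_pos: [413.0, -50.4, 34.0]
tcp_rot: [-3.141, 0.002, 0.149]
contact_force: [-0.9, -1.0, -5.1]
grip_width: 12.0
```

```bash
python3 - <<'E'
from h import *
c=cap('top','t2'); crop(c,250,165,400,275,5,'t2b')
c=cap('scene','s2'); crop(c,280,160,440,280,5,'s2b')
o=bot.get_obs();print(o['tool_pos'],o['tcp_rot'],o['contact_force'],o['grip_width'])
E
```

```text
[413.52906378 -51.44653681  34.04798743] [-3.14132322e+00  9.00955744e-04  1.46959064e-01] [ 0.18052096 -0.86107393 -4.1850643 ] 11.59670585519458
```

View pics/t2b.png

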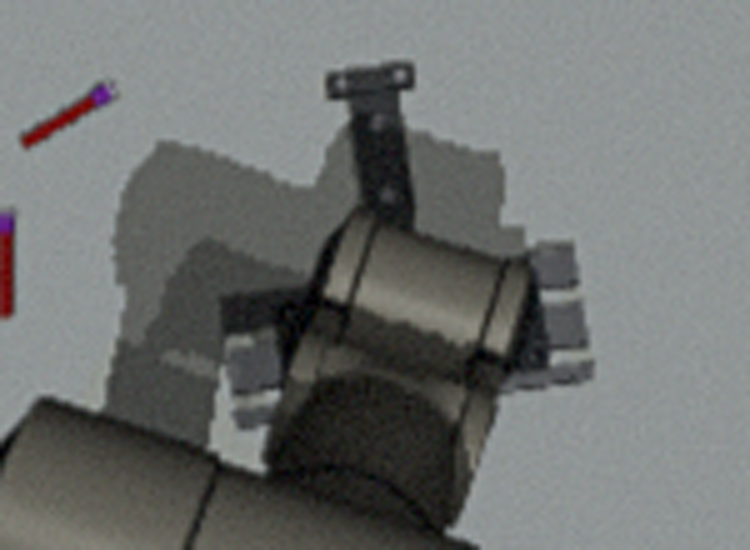

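View pics/s2b.png

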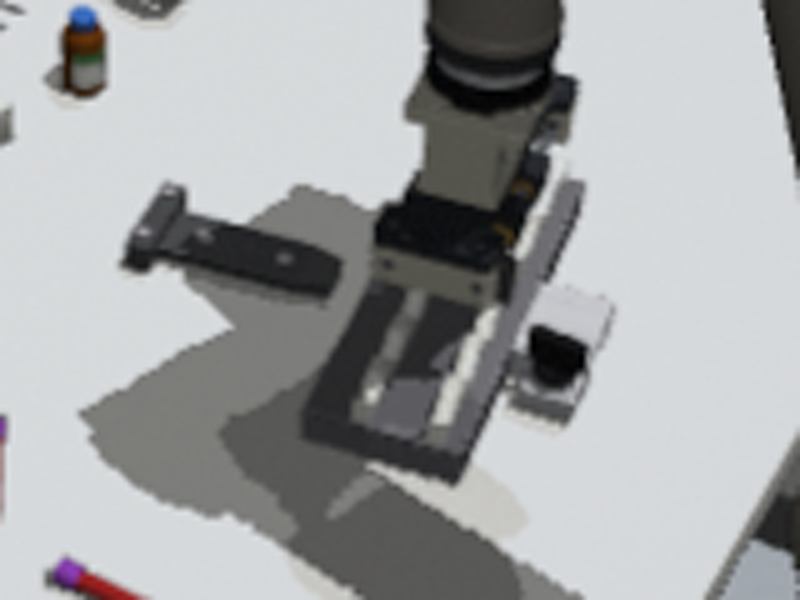

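Emit:
arm_command(
  targets=[
    {"x": 0.7, "y": 0.1, "z": -0.05},
    {"x": 1.5, "y": 0.22, "z": -0.05},
    {"x": 2.3, "y": 0.34, "z": -0.05},
    {"x": 3.1, "y": 0.46, "z": -0.05},
    {"x": 3.9, "y": 0.58, "z": -0.05},
    {"x": 4.5, "y": 0.67, "z": -0.05},
    {"x": 5.1, "y": 0.76, "z": -0.05},
    {"x": 5.1, "y": 0.76, "z": -0.05},
  ],
)

```text
$.targets[0]: bad value
```

Roll must be present in every row.

Emit:
arm_command(
  targets=[
    {"x": 0.7, "y": 0.1, "z": -0.05, "roll": 0},
    {"x": 1.5, "y": 0.22, "z": -0.05, "roll": 0},
    {"x": 2.3, "y": 0.34, "z": -0.05, "roll": 0},
    {"x": 3.1, "y": 0.46, "z": -0.05, "roll": 0},
    {"x": 3.9, "y": 0.58, "z": -0.05, "roll": 0},
    {"x": 4.5, "y": 0.67, "z": -0.05, "roll": 0},
    {"x": 5.1, "y": 0.76, "z": -0.05, "roll": 0},
    {"x": 5.1, "y": 0.76, "z": -0.05, "roll": 0},
  ],
)

```text
time: 4.88
tool_pos: [466.4, -44.1, 33.9]
tcp_rot: [3.141, -0.001, 0.146]
contact_force: [0.4, 0.2, 3.3]
grip_width: 11.8
```

Emit:
arm_command(
  targets=[
    {"x": 0.7, "y": 0.1, "z": 0, "roll": 0},
    {"x": 1.4, "y": 0.21, "z": 0, "roll": 0},
    {"x": 2.1, "y": 0.31, "z": 0, "roll": 0},
    {"x": 2.8, "y": 0.42, "z": 0, "roll": 0},
    {"x": 3.5, "y": 0.52, "z": 0, "roll": 0},
    {"x": 4.2, "y": 0.62, "z": 0, "roll": 0},
    {"x": 4.2, "y": 0.62, "z": 0, "roll": 0},
    {"x": 4.2, "y": 0.62, "z": 0, "roll": 0},
  ],
)

```text
time: 5.55
tool_pos: [508.4, -37.9, 34.0]
tcp_rot: [3.141, -0.003, 0.146]
contact_force: [2.9, 0.6, 1.3]
grip_width: 11.7
```

Emit:
arm_command(
  targets=[
    {"x": 0.6, "y": 0.09, "z": 0, "roll": 0},
    {"x": 1.2, "y": 0.18, "z": 0, "roll": 0},
    {"x": 1.8, "y": 0.27, "z": 0, "roll": 0},
    {"x": 2.4, "y": 0.35, "z": 0, "roll": 0},
    {"x": 3.0, "y": 0.44, "z": 0, "roll": 0},
    {"x": 3.4, "y": 0.5, "z": 0, "roll": 0},
    {"x": 3.4, "y": 0.5, "z": 0, "roll": 0},
  ],
)

```text
time: 6.13
tool_pos: [541.0, -32.8, 33.9]
tcp_rot: [3.142, 0.001, 0.147]
contact_force: [-2.3, 0.3, 4.9]
grip_width: 11.9
```

Emit:
arm_command(
  targets=[
    {"x": 0.3, "y": 0.04, "z": 0, "roll": 0},
    {"x": 0.6, "y": 0.09, "z": 0, "roll": 0},
    {"x": 0.9, "y": 0.13, "z": 0, "roll": 0},
    {"x": 1.1, "y": 0.16, "z": 0, "roll": 0},
    {"x": 1.3, "y": 0.19, "z": 0, "roll": 0},
    {"x": 1.5, "y": 0.22, "z": 0, "roll": 0},
    {"x": 1.5, "y": 0.22, "z": 0, "roll": 0},
  ],
)

```text
time: 6.72
tool_pos: [553.2, -30.9, 33.9]
tcp_rot: [-3.141, 0.006, 0.147]
contact_force: [-12.5, -3.8, 12.4]
grip_width: 11.8
```

Emit:
arm_command(
  targets=[
    {"x": 0.2, "y": 0.03, "z": 0, "roll": 0},
    {"x": 0.3, "y": 0.04, "z": 0, "roll": 0},
    {"x": 0.3, "y": 0.04, "z": 0, "roll": 0},
  ],
)

```text
time: 6.97
tool_pos: [553.5, -30.9, 33.8]
tcp_rot: [-3.141, 0.012, 0.148]
contact_force: [-20.7, -5.8, 18.9]
grip_width: 11.9
```

```bash
python3 - <<'E'
from h import *
c=cap('top','t3'); crop(c,250,165,400,275,5,'t3b')
c=cap('scene','s3'); crop(c,280,160,440,280,5,'s3b')
o=bot.get_obs();print(o['tool_pos'],o['tcp_rot'],o['contact_force'],o['grip_width'])
E
```

```text
[553.55870993 -30.90852146  33.78076597] [-3.14062805  0.01143234  0.14759459] [-20.31925774  -5.08774358  18.34041058] 11.385562661478652
```

View pics/s3b.png

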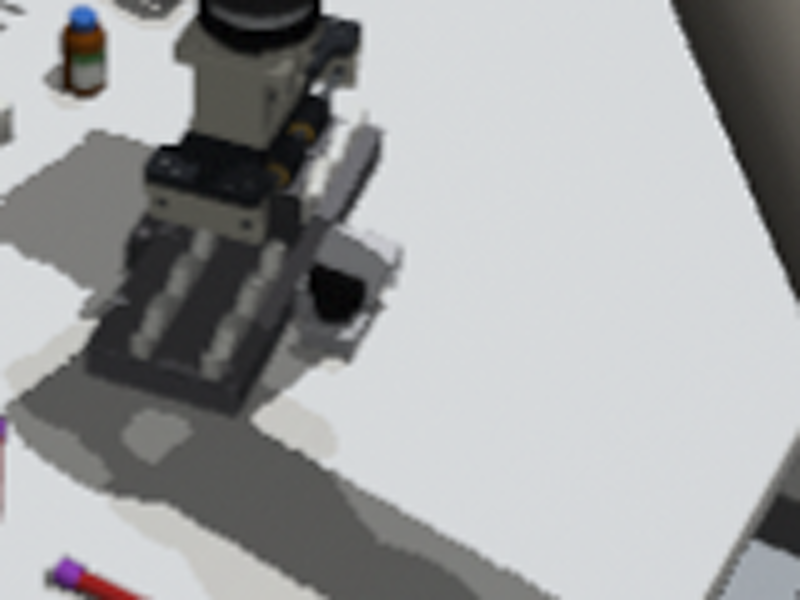

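Emit:
arm_command(
  targets=[
    {"x": -0.4, "y": -0.06, "z": 0, "roll": 0},
    {"x": -0.4, "y": -0.06, "z": 0, "roll": 0},
    {"x": -0.4, "y": -0.06, "z": 0, "roll": 0},
  ],
)

```text
time: 7.32
tool_pos: [553.5, -31.0, 33.7]
tcp_rot: [-3.141, 0.003, 0.147]
contact_force: [-6.9, -2.7, 8.5]
grip_width: 12.1
```

Emit:
arm_command(
  targets=[
    {"x": 0, "y": 0, "z": 0, "roll": 0},
    {"x": 0, "y": 0, "z": 0, "roll": 0},
    {"x": 0, "y": 0, "z": 0, "roll": 0},
    {"x": 0, "y": 0, "z": 0, "roll": 0},
    {"x": 0, "y": 0, "z": 0, "roll": 0},
    {"x": 0, "y": 0, "z": 0, "roll": 0},
  ],
  fingers=0.5,
)

```text
time: 7.82
tool_pos: [555.2, -30.6, 33.6]
tcp_rot: [3.142, -0.0, 0.147]
contact_force: [0.1, -0.6, 0.2]
grip_width: 44.4
```

Emit:
arm_command(
  targets=[
    {"x": 0, "y": 0, "z": 2, "roll": 0},
    {"x": 0, "y": 0, "z": 6, "roll": 0},
    {"x": 0, "y": 0, "z": 10, "roll": 0},
    {"x": 0, "y": 0, "z": 14, "roll": 0},
    {"x": 0, "y": 0, "z": 16, "roll": 0},
    {"x": 0, "y": 0, "z": 16, "roll": 0},
  ],
)

```text
time: 8.32
tool_pos: [557.8, -31.1, 199.4]
tcp_rot: [3.138, -0.01, 0.147]
contact_force: [0.4, 0.3, -1.4]
grip_width: 46.2
```

```bash
python3 - <<'E'
from h import *
c=cap('top','t4'); crop(c,250,165,400,275,5,'t4b')
S=cap('scene','s4'); crop(S,280,170,400,270,6.5,'s4b')
o=bot.get_obs();print(o['tool_pos'],o['tcp_rot'],o['contact_force'],o['grip_width'])
G=np.array([552,-31,48.]);a=.147
R=Ro.from_euler('z',a).as_matrix()
im=cv2.imread('pics/s4b.png')
def dr(pts,col):
    p=[((w2px(S,G+R@np.array(q))-[280,170])+.5)*6.5 for q in pts]
    cv2.polylines(im,[np.int32(p)],True,col,1)
dr([(-41,-136,-18),(59,-136,-18),(59,136,-18),(-41,136,-18)],(0,0,255))
dr([(-30,-6,18),(30,-6,18),(30,6,18),(-30,6,18)],(0,255,0))
dr([(-71-19,47-5.5,11),(-71+19,47-5.5,11),(-71+19,47+5.5,11),(-71-19,47+5.5,11)],(255,0,0))
cv2.imwrite('pics/s4o.png',im)
E
```

```text
[555.21139338 -30.6726175  194.2211631 ] [ 3.14100050e+00 -1.47304459e-03  1.46863187e-01] [-0.79401483  0.15933393 -1.07145585] 45.829527998974584
```

View pics/s4o.png

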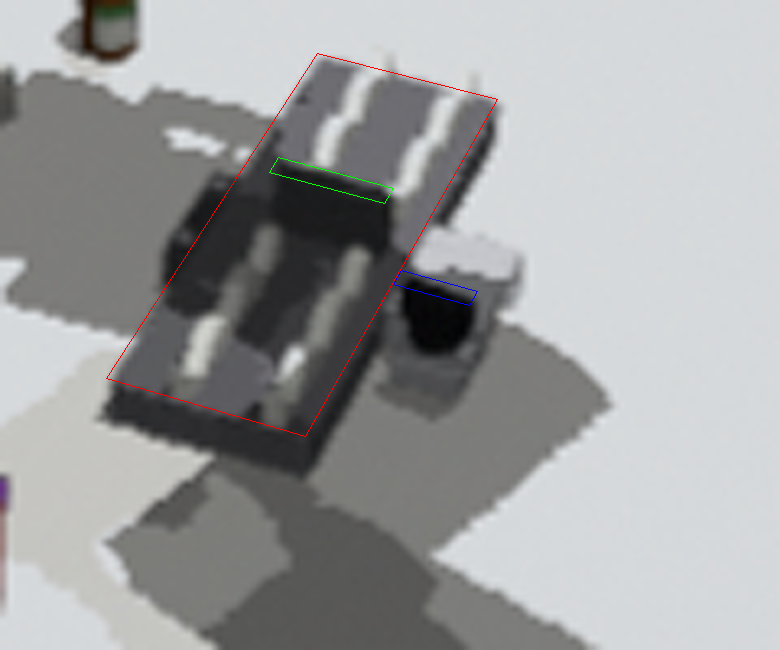

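View pics/t4b.png

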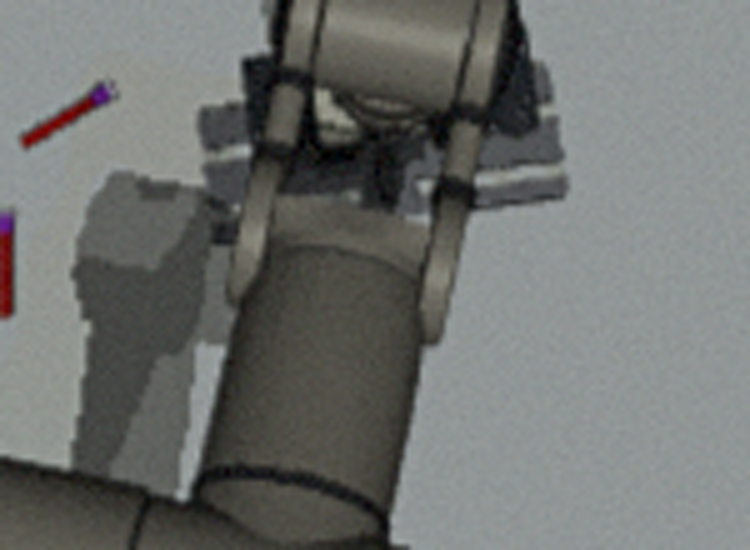

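```bash
python3 - <<'E'
from h import *
o=bot.get_obs();print(o['joint_positions'],o['tcp_rot'])
S=load('s4');crop(S,330,205,365,230,20,'s4k')
E
```

```text
[-1.92981731e-01  4.24774003e-01  1.49006718e+00 -7.14841093e-05
  1.22516529e+00  1.23097601e+00] [ 3.14100050e+00 -1.47304459e-03  1.46863187e-01]
```

View pics/s4k.png

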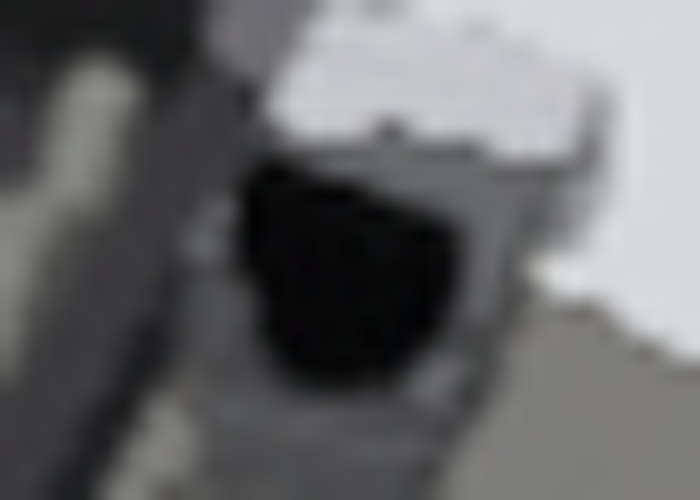

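```bash
python3 - <<'E'
from h import *
S=load('s4')
f=lambda u,v:((u+.5)/20-.5+330,(v+.5)/20-.5+205)
a=px2w(S,*f(250,163),59);b=px2w(S,*f(458,220),59);print(a,b,np.linalg.norm(a-b),np.arctan2(*(a-b)[[1,0]]))
E
```

```text
[489.15621289   7.58596653  59.        ] [455.78332061   2.59318578  59.        ] 33.744300238616766 0.14850447317844123
```

Emit:
arm_command(
  targets=[
    {"x": -2, "y": 1, "z": 0, "roll": 0.125},
    {"x": -4, "y": 2, "z": 0, "roll": 0.25},
    {"x": -6, "y": 3, "z": 0, "roll": 0.375},
    {"x": -8.05, "y": 3.8, "z": 0, "roll": 0.5},
    {"x": -8.05, "y": 3.8, "z": 0, "roll": 0.62},
    {"x": -8.05, "y": 3.8, "z": 0, "roll": 0.74},
    {"x": -8.05, "y": 3.8, "z": 0, "roll": 0.86},
    {"x": -8.05, "y": 3.8, "z": 0, "roll": 0.98},
  ],
  fingers=0.4,
)

```text
time: 9.08
tool_pos: [473.4, 7.6, 191.9]
tcp_rot: [-3.138, 0.001, 1.133]
contact_force: [0.4, 0.6, 0.2]
grip_width: 36.6
```

Emit:
arm_command(
  targets=[
    {"x": 0, "y": 0, "z": 0, "roll": 0.12},
    {"x": 0, "y": 0, "z": 0, "roll": 0.24},
    {"x": 0, "y": 0, "z": 0, "roll": 0.36},
    {"x": 0, "y": 0, "z": 0, "roll": 0.48},
    {"x": 0, "y": 0, "z": 0, "roll": 0.6},
    {"x": 0, "y": 0, "z": 0, "roll": 0.72},
    {"x": 0, "y": 0, "z": 0, "roll": 0.84},
    {"x": 0, "y": 0, "z": 0, "roll": 0.96},
  ],
)

```text
time: 9.75
tool_pos: [473.5, 7.5, 191.7]
tcp_rot: [-3.139, -0.002, 2.093]
contact_force: [0.3, -0.1, 0.5]
grip_width: 36.7
```

Emit:
arm_command(
  targets=[
    {"x": 0, "y": 0, "z": -1, "roll": 0.12},
    {"x": 0, "y": 0, "z": -3, "roll": 0.24},
    {"x": 0, "y": 0, "z": -5, "roll": 0.36},
    {"x": 0, "y": 0, "z": -6, "roll": 0.48},
    {"x": 0, "y": 0, "z": -7, "roll": 0.6},
    {"x": 0, "y": 0, "z": -8, "roll": 0.72},
    {"x": 0, "y": 0, "z": -9, "roll": 0.84},
    {"x": 0, "y": 0, "z": -9, "roll": 0.96},
  ],
)

```text
time: 10.42
tool_pos: [472.0, 7.7, 100.2]
tcp_rot: [3.141, -0.007, 3.053]
contact_force: [-0.1, -0.1, -0.6]
grip_width: 36.9
```

Emit:
arm_command(
  targets=[
    {"x": 0, "y": 0, "z": 0, "roll": 0.12},
    {"x": 0, "y": 0, "z": 0, "roll": 0.242},
    {"x": 0, "y": 0, "z": 0, "roll": 0.242},
  ],
)

```text
time: 10.67
tool_pos: [473.2, 7.5, 102.0]
tcp_rot: [3.14, -0.004, -2.99]
contact_force: [0.7, -0.4, -0.3]
grip_width: 37.0
```

```bash
python3 - <<'E'
from h import *
S=cap('scene','s5'); crop(S,280,170,400,270,6.5,'s5b')
o=bot.get_obs();print(o['tool_pos'],o['tcp_rot'],o['grip_width'],o['joint_positions'])
E
```

```text
[473.3890313    7.49415071 102.2183584 ] [ 3.14052218 -0.00317546 -2.99671203] 36.87793140213918 [-1.46325797e-01  3.98765124e-01  1.83060529e+00  1.43399987e-04
  9.15571357e-01 -1.86208862e+00]
```

View pics/s5b.png

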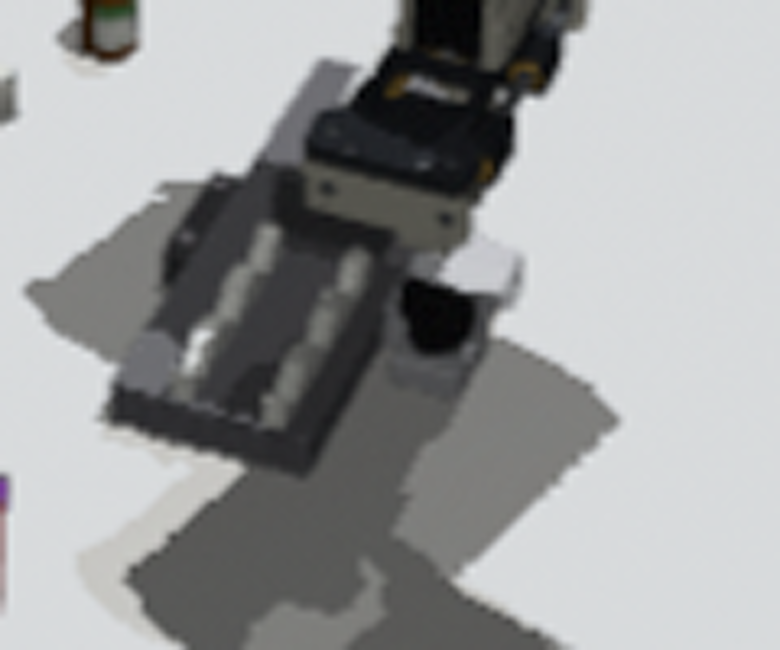

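Emit:
arm_command(
  targets=[
    {"x": 0, "y": 0, "z": -2, "roll": 0},
    {"x": 0, "y": 0, "z": -4, "roll": 0},
    {"x": 0, "y": 0, "z": -5.5, "roll": 0},
    {"x": 0, "y": 0, "z": -6.3, "roll": 0},
    {"x": 0, "y": 0, "z": -6.3, "roll": 0},
    {"x": 0, "y": 0, "z": -6.3, "roll": 0},
  ],
)

```text
time: 11.22
tool_pos: [474.3, 7.4, 40.4]
tcp_rot: [3.141, -0.001, -2.996]
contact_force: [0.4, -0.4, 0.4]
grip_width: 36.8
```

Emit:
arm_command(
  targets=[
    {"x": 0, "y": 0, "z": 0, "roll": 0},
    {"x": 0, "y": 0, "z": 0, "roll": 0},
    {"x": 0, "y": 0, "z": 0, "roll": 0},
    {"x": 0, "y": 0, "z": 0, "roll": 0},
    {"x": 0, "y": 0, "z": 0, "roll": 0},
    {"x": 0, "y": 0, "z": 0, "roll": 0},
  ],
  fingers=0,
)

```text
time: 11.72
tool_pos: [475.2, 7.1, 41.3]
tcp_rot: [-3.141, 0.002, -2.995]
contact_force: [0.6, -0.8, 3.8]
grip_width: 11.0
```

Emit:
arm_command(
  targets=[
    {"x": 0, "y": 0, "z": 0, "roll": -0.1},
    {"x": 0, "y": 0, "z": 0, "roll": -0.2},
    {"x": 0, "y": 0, "z": 0, "roll": -0.3},
    {"x": 0, "y": 0, "z": 0, "roll": -0.4},
    {"x": 0, "y": 0, "z": 0, "roll": -0.5},
    {"x": 0, "y": 0, "z": 0, "roll": -0.6},
    {"x": 0, "y": 0, "z": 0, "roll": -0.7},
    {"x": 0, "y": 0, "z": 0, "roll": -0.8},
  ],
)

```text
time: 12.38
tool_pos: [475.2, 7.1, 41.3]
tcp_rot: [3.141, 0.002, 2.484]
contact_force: [1.0, -1.3, 3.7]
grip_width: 10.5
```

Emit:
arm_command(
  targets=[
    {"x": 0, "y": 0, "z": 0, "roll": -0.1},
    {"x": 0, "y": 0, "z": 0, "roll": -0.2},
    {"x": 0, "y": 0, "z": 0, "roll": -0.3},
    {"x": 0, "y": 0, "z": 0, "roll": -0.4},
    {"x": 0, "y": 0, "z": 0, "roll": -0.5},
    {"x": 0, "y": 0, "z": 0, "roll": -0.6},
    {"x": 0, "y": 0, "z": 0, "roll": -0.7},
    {"x": 0, "y": 0, "z": 0, "roll": -0.8},
  ],
)

```text
time: 13.05
tool_pos: [475.2, 7.1, 41.3]
tcp_rot: [3.14, 0.001, 1.684]
contact_force: [1.0, -0.6, 4.6]
grip_width: 10.5
```

Emit:
arm_command(
  targets=[
    {"x": 0, "y": 0, "z": 0, "roll": -0.1},
    {"x": 0, "y": 0, "z": 0, "roll": -0.2},
    {"x": 0, "y": 0, "z": 0, "roll": -0.3},
    {"x": 0, "y": 0, "z": 0, "roll": -0.4},
    {"x": 0, "y": 0, "z": 0, "roll": -0.5},
    {"x": 0, "y": 0, "z": 0, "roll": -0.6},
    {"x": 0, "y": 0, "z": 0, "roll": -0.7},
    {"x": 0, "y": 0, "z": 0, "roll": -0.8},
  ],
)

```text
time: 13.72
tool_pos: [475.2, 7.1, 41.4]
tcp_rot: [3.14, -0.001, 0.884]
contact_force: [-0.5, -1.6, 4.7]
grip_width: 10.3
```

```bash
python3 - <<'E'
from h import *
o=bot.get_obs();print(o['tool_pos'],o['tcp_rot'],o['grip_width'],o['contact_force'],o['moment'])
E
```

```text
[475.21720596   7.07732762  41.3524031 ] [ 3.13982913e+00 -6.53180816e-04  8.84104744e-01] 10.331153702092818 [-0.54338066 -1.61396911  4.74732989] [-0.2248966  -0.13860681  0.01581736]
```

Emit:
arm_command(
  targets=[
    {"x": 0, "y": 0, "z": 0, "roll": -0.08},
    {"x": 0, "y": 0, "z": 0, "roll": -0.14},
    {"x": 0, "y": 0, "z": 0, "roll": -0.18},
    {"x": 0, "y": 0, "z": 0, "roll": -0.18},
    {"x": 0, "y": 0, "z": 0, "roll": -0.18},
  ],
)

```text
time: 14.13
tool_pos: [475.2, 7.1, 41.3]
tcp_rot: [3.14, -0.001, 0.71]
contact_force: [1.0, -2.1, 6.4]
grip_width: 10.7
```

```bash
python3 - <<'E'
from h import *
o=bot.get_obs();print(o['tool_pos'],o['tcp_rot'],o['grip_width'],o['contact_force'],o['moment'])
E
```

```text
[475.18753701   7.10022049  41.29022658] [ 3.14015074e+00 -9.29822471e-04  7.10092645e-01] 10.714628814598369 [ 1.03833698 -2.06423006  6.44578315] [-0.31657058 -0.12341466  0.00520221]
```

Emit:
arm_command(
  targets=[
    {"x": 0, "y": 0, "z": 0, "roll": 0},
    {"x": 0, "y": 0, "z": 0, "roll": 0},
    {"x": 0, "y": 0, "z": 0, "roll": 0},
    {"x": 0, "y": 0, "z": 0, "roll": 0},
    {"x": 0, "y": 0, "z": 2, "roll": 0},
    {"x": 0, "y": 0, "z": 5, "roll": 0},
    {"x": 0, "y": 0, "z": 9, "roll": 0},
    {"x": 0, "y": 0, "z": 13, "roll": 0},
  ],
  fingers=0.35,
)

```text
time: 14.8
tool_pos: [473.5, 7.5, 171.5]
tcp_rot: [-3.139, 0.002, 0.709]
contact_force: [2.3, 0.1, 0.2]
grip_width: 32.3
```

Emit:
arm_command(
  targets=[
    {"x": -1, "y": 4, "z": 2, "roll": -0.1},
    {"x": -2, "y": 8, "z": 2, "roll": -0.2},
    {"x": -3, "y": 12, "z": 2, "roll": -0.3},
    {"x": -4, "y": 16, "z": 2, "roll": -0.4},
    {"x": -5, "y": 20, "z": 2, "roll": -0.5},
    {"x": -6, "y": 24, "z": 2, "roll": -0.6},
    {"x": -6, "y": 28, "z": 2, "roll": -0.65},
    {"x": -6, "y": 30, "z": 2, "roll": -0.65},
  ],
)

```text
time: 15.47
tool_pos: [413.1, 310.1, 190.7]
tcp_rot: [-3.141, 0.0, 0.057]
contact_force: [0.1, 0.3, 0.9]
grip_width: 32.0
```

```bash
python3 - <<'E'
from h import *
c=cap('top','t6'); crop(c,190,160,390,280,4,'t6b')
S=cap('scene','s6'); 
o=bot.get_obs();print(o['tool_pos'],o['tcp_rot'],o['contact_force'],o['grip_width'])
E
```

```text
[413.57579547 311.24736104 190.34530615] [-3.14044893e+00  1.36640113e-04  6.37784693e-02] [0.74433103 0.20767202 0.32128229] 32.24780229476685
```

View pics/t6b.png

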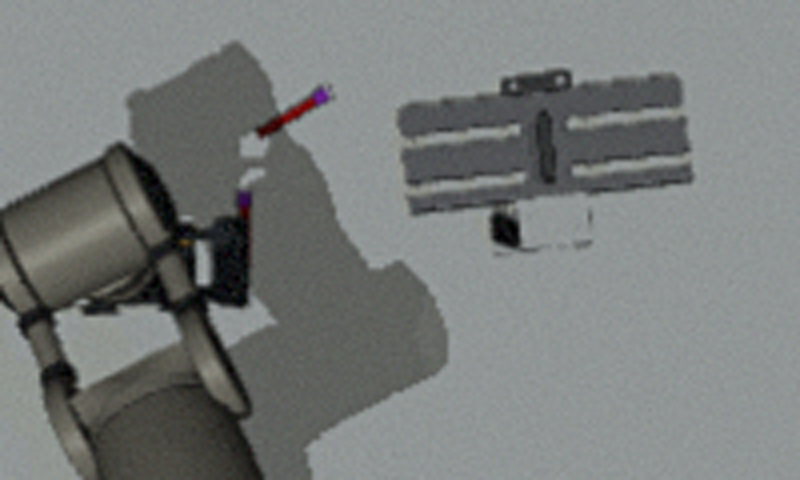

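View pics/s6.png

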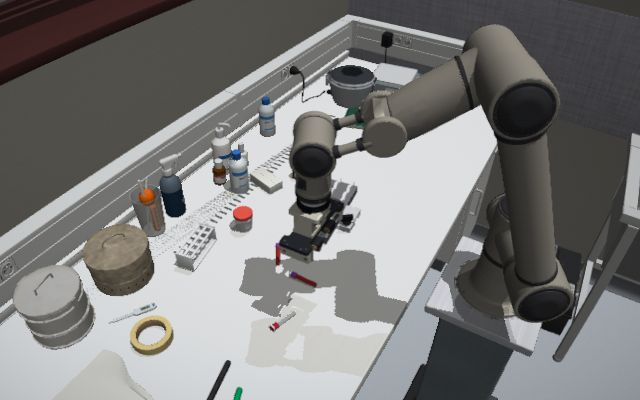

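```bash
python3 - <<'E'
from h import *
T=load('t6');f=lambda u,v:((u+.5)/4-.5+190,(v+.5)/4-.5+160)
for u,v,z in[(545,147,66),(401,108,30),(681,76,30),(692,180,30),(412,212,30)]:print(px2w(T,*f(u,v),z).round(1))
G=np.array([552.5,-30.2,48.]);R=Ro.from_euler('z',.147).as_matrix()
im=cv2.imread('pics/t6b.png')
def dr(c,o,s,pts,col):
    p=[((w2px(c,G+R@np.array(q))-o)+.5)*s for q in pts]
    cv2.polylines(im,[np.int32(p)],True,col,1)
def al(c,o,s):
    dr(c,o,s,[(-41,-136,-18),(59,-136,-18),(59,136,-18),(-41,136,-18)],(0,0,255))
    dr(c,o,s,[(-30,-6,18),(30,-6,18),(30,6,18),(-30,6,18)],(0,255,0))
    dr(c,o,s,[(-28,42,0),(-18,42,0),(-18,122,0),(-28,122,0)],(255,0,255))
al(T,[190,160],4);cv2.imwrite('pics/t6o.png',im)
E
```

```text
[550.5 -28.6  66. ]
[592.2 108.6  30. ]
[ 626.6 -158.5   30. ]
[ 526.3 -168.9   30. ]
[492.4  96.2  30. ]
```

View pics/t6o.png

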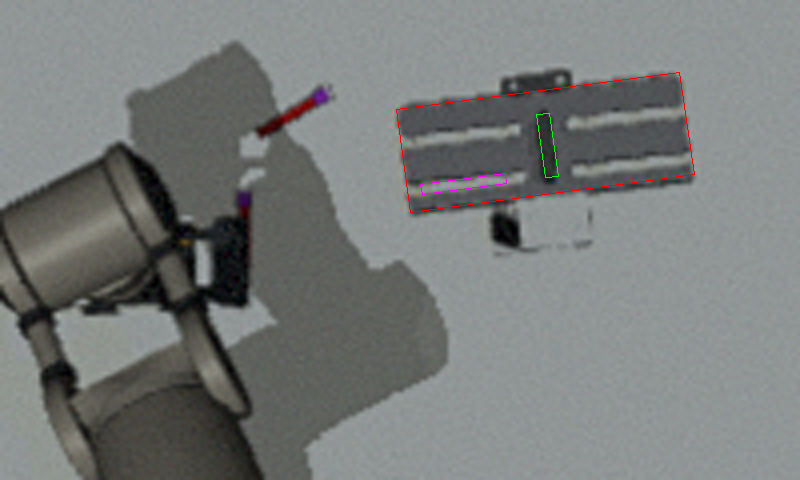

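Emit:
arm_command(
  targets=[
    {"x": 3, "y": -3, "z": 0, "roll": 0},
    {"x": 5.15, "y": -4.81, "z": -3, "roll": 0},
    {"x": 5.15, "y": -4.81, "z": -7, "roll": 0},
    {"x": 5.15, "y": -4.81, "z": -11, "roll": 0},
    {"x": 5.15, "y": -4.81, "z": -15, "roll": 0},
    {"x": 5.15, "y": -4.81, "z": -17.5, "roll": 0},
    {"x": 5.15, "y": -4.81, "z": -18.7, "roll": 0},
    {"x": 5.15, "y": -4.81, "z": -18.7, "roll": 0},
  ],
  fingers=0.4,
)

```text
time: 16.23
tool_pos: [464.2, 257.7, 1.6]
tcp_rot: [3.14, 0.006, 0.059]
contact_force: [-0.5, 0.6, 0.5]
grip_width: 37.0
```

```bash
python3 - <<'E'
from h import *
c=cap('top','t7'); crop(c,220,180,300,240,9,'t7b')
S=cap('scene','s7'); crop(S,250,230,350,305,7.5,'s7b')
o=bot.get_obs();print(o['tool_pos'],o['tcp_rot'],o['contact_force'],o['grip_width'])
E
```

```text
[465.52724486 258.30220463   3.00347166] [3.14078140e+00 1.96833362e-03 5.85466362e-02] [0.32587567 0.60378004 0.1968438 ] 36.806995014239085
```

View pics/s7b.png

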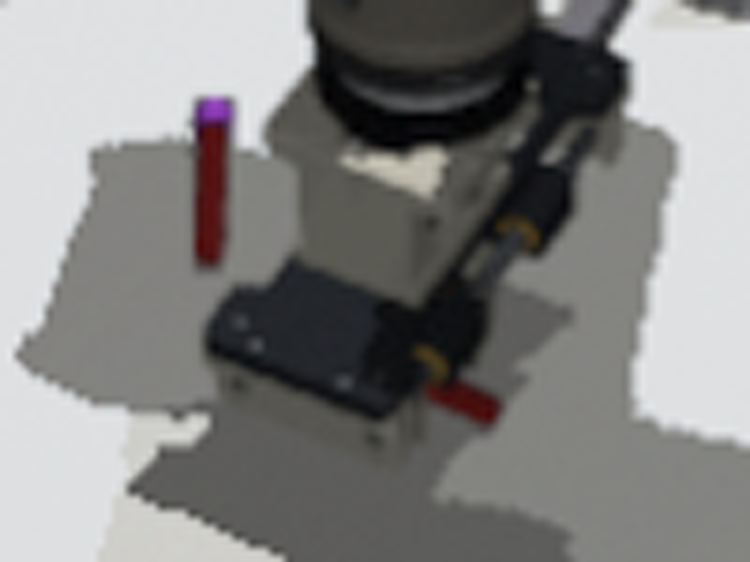

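Plausible: the tube sits under the gripper, with its closed end sticking out at (465,405). Closing.

Emit:
arm_command(
  targets=[
    {"x": 0, "y": 0, "z": 0, "roll": 0},
    {"x": 0, "y": 0, "z": 0, "roll": 0},
    {"x": 0, "y": 0, "z": 0, "roll": 0},
    {"x": 0, "y": 0, "z": 0, "roll": 0},
    {"x": 0, "y": 0, "z": 0, "roll": 0},
    {"x": 0, "y": 0, "z": 0, "roll": 0},
  ],
  fingers=0,
)

```text
time: 16.83
tool_pos: [466.1, 259.2, 3.9]
tcp_rot: [3.142, -0.0, 0.059]
contact_force: [0.2, -0.9, 1.0]
grip_width: 11.1
```

Emit:
arm_command(
  targets=[
    {"x": 0, "y": 0, "z": 1, "roll": 0},
    {"x": 0, "y": 0, "z": 3, "roll": 0},
    {"x": 0, "y": 0, "z": 6, "roll": 0},
    {"x": 0, "y": 0, "z": 10, "roll": 0.05},
    {"x": 0, "y": 0, "z": 12, "roll": 0.088},
    {"x": 0, "y": 0, "z": 12, "roll": 0.088},
  ],
)

```text
time: 17.33
tool_pos: [468.7, 260.4, 129.5]
tcp_rot: [-3.139, -0.01, 0.149]
contact_force: [0.2, 0.2, 0.2]
grip_width: 11.3
```

```bash
python3 - <<'E'
from h import *
c=cap('top','t8'); crop(c,220,180,300,240,9,'t8b')
S=cap('scene','s8'); crop(S,250,200,350,275,7.5,'s8b')
o=bot.get_obs();print(o['tool_pos'],o['tcp_rot'],o['contact_force'],o['grip_width'])
E
```

```text
[466.26546402 259.38010733 124.9277418 ] [-3.14118529e+00 -2.12096811e-03  1.46368459e-01] [-0.05586851 -0.23988806 -2.08723588] 11.436610794680027
```

View pics/s8b.png

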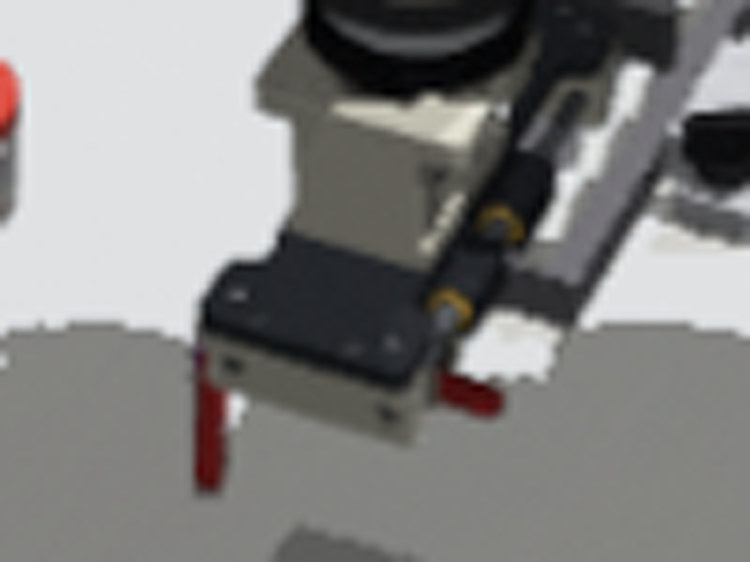

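View pics/t8b.png

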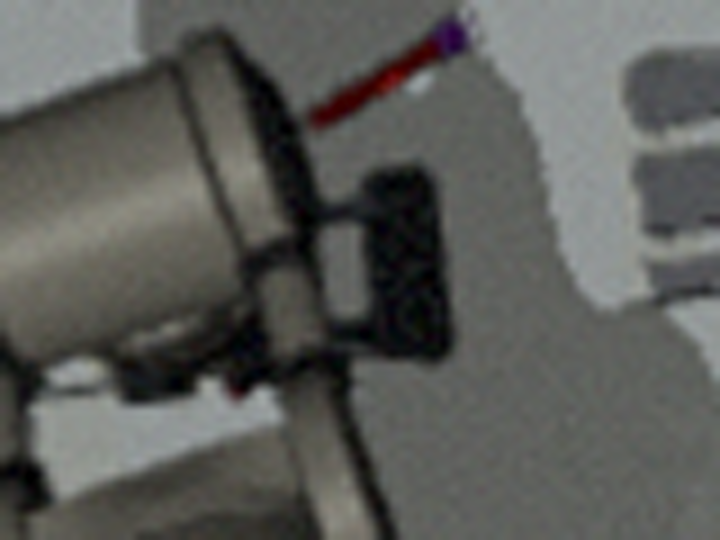

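```bash
python3 - <<'E'
from h import *
S=load('s8');print(px2w(S,(500.5)/7.5-.5+250,(401.5)/7.5-.5+200,127.9))
print(np.array([466.2,259.4])-33*np.array([.989,.1465]))
d=lambda y,x=0:np.array([552.5,-30.2])+x*np.array([.989,.1465])+y*np.array([-.1465,.989])
for y in(122,82,42,-42,-82,-122):print(y,d(y).round(1))
E
```

```text
[435.82867274 253.10102759 127.9       ]
[433.563  254.5655]
122 [534.6  90.5]
82 [540.5  50.9]
42 [546.3  11.3]
-42 [558.7 -71.7]
-82 [ 564.5 -111.3]
-122 [ 570.4 -150.9]
```

Emit:
arm_command(
  targets=[
    {"x": 1, "y": -3, "z": 0, "roll": 0},
    {"x": 2.2, "y": -7, "z": 0, "roll": 0},
    {"x": 3.5, "y": -11, "z": 0, "roll": 0},
    {"x": 4.7, "y": -15, "z": 0, "roll": 0},
    {"x": 6, "y": -19, "z": 0, "roll": 0},
    {"x": 7.2, "y": -22.5, "z": 0, "roll": 0},
    {"x": 7.83, "y": -24.82, "z": 0, "roll": 0},
    {"x": 7.83, "y": -24.82, "z": 0, "roll": 0},
  ],
)

```text
time: 18.1
tool_pos: [544.7, 6.5, 122.1]
tcp_rot: [3.141, 0.002, 0.141]
contact_force: [-0.0, 1.0, 0.0]
grip_width: 11.4
```

Emit:
arm_command(
  targets=[
    {"x": 0, "y": 0, "z": -2, "roll": 0},
    {"x": 0, "y": 0, "z": -4.5, "roll": 0},
    {"x": 0, "y": 0, "z": -6.5, "roll": 0},
    {"x": 0, "y": 0, "z": -7.6, "roll": 0},
    {"x": 0, "y": 0, "z": -8.1, "roll": 0},
    {"x": 0, "y": 0, "z": -8.1, "roll": 0},
    {"x": 0, "y": 0, "z": -8.1, "roll": 0},
  ],
)

```text
time: 18.68
tool_pos: [544.0, 11.4, 42.6]
tcp_rot: [-3.141, 0.001, 0.147]
contact_force: [-0.0, -0.6, -0.5]
grip_width: 11.5
```

```bash
python3 - <<'E'
from h import *
S=cap('scene','s9'); crop(S,280,170,400,270,6.5,'s9b')
o=bot.get_obs();print(o['tool_pos'],o['tcp_rot'],o['contact_force'],o['grip_width'])
E
```

```text
[544.32662008  11.45315042  42.80760347] [-3.14150213e+00  4.13547443e-05  1.46917033e-01] [-0.11709808 -0.11228821 -0.34998355] 11.750689094198076
```

View pics/s9b.png

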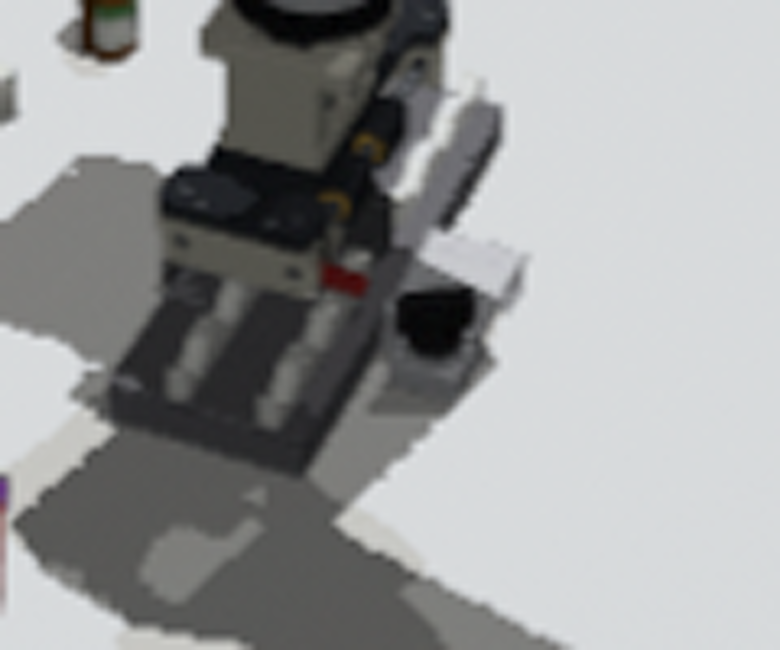

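Emit:
arm_command(
  targets=[
    {"x": 0, "y": 0, "z": -0.06, "roll": 0},
    {"x": 0, "y": 0, "z": -0.06, "roll": 0},
  ],
)

```text
time: 18.9
tool_pos: [544.5, 11.3, 42.3]
tcp_rot: [3.141, -0.001, 0.147]
contact_force: [0.6, -0.8, -0.1]
grip_width: 11.5
```

Emit:
arm_command(
  targets=[
    {"x": 0, "y": 0, "z": 0, "roll": 0},
    {"x": 0, "y": 0, "z": 0, "roll": 0},
    {"x": 0, "y": 0, "z": 0, "roll": 0},
    {"x": 0, "y": 0, "z": 1, "roll": 0},
    {"x": 0, "y": 0, "z": 4, "roll": 0},
    {"x": 0, "y": 0, "z": 8, "roll": 0},
    {"x": 0, "y": 0, "z": 12, "roll": 0},
    {"x": 0, "y": 0, "z": 14, "roll": 0},
  ],
  fingers=0.26,
)

```text
time: 19.57
tool_pos: [546.0, 10.9, 187.8]
tcp_rot: [3.14, -0.007, 0.147]
contact_force: [0.5, -1.0, 0.1]
grip_width: 24.1
```

Emit:
arm_command(
  targets=[
    {"x": -1, "y": 4, "z": 0, "roll": 0.1},
    {"x": -2, "y": 8, "z": 0, "roll": 0.22},
    {"x": -3, "y": 12, "z": 0, "roll": 0.34},
    {"x": -4, "y": 16, "z": 0, "roll": 0.46},
    {"x": -5, "y": 20, "z": 0, "roll": 0.58},
    {"x": -6, "y": 24, "z": 0, "roll": 0.7},
    {"x": -7, "y": 28, "z": 0, "roll": 0.82},
    {"x": -8, "y": 31, "z": 0, "roll": 0.94},
  ],
  fingers=0.4,
)

```text
time: 20.23
tool_pos: [463.3, 323.9, 183.1]
tcp_rot: [3.141, -0.001, 1.094]
contact_force: [-0.2, -0.1, -0.5]
grip_width: 36.8
```

```bash
python3 - <<'E'
from h import *
T=cap('top','t10'); crop(T,190,160,390,280,4,'t10b')
S=cap('scene','s10'); crop(S,240,170,400,290,5,'s10b');crop(S,260,300,305,340,15,'s10c')
o=bot.get_obs();print(o['tool_pos'],o['tcp_rot'],o['contact_force'],o['grip_width'])
E
```

```text
[462.35131077 325.18934377 182.83987879] [-3.14110406e+00 -1.54520281e-03  1.09550472e+00] [ 0.63747217 -0.90305321 -0.9145115 ] 36.44051563253125
```

View pics/t10b.png

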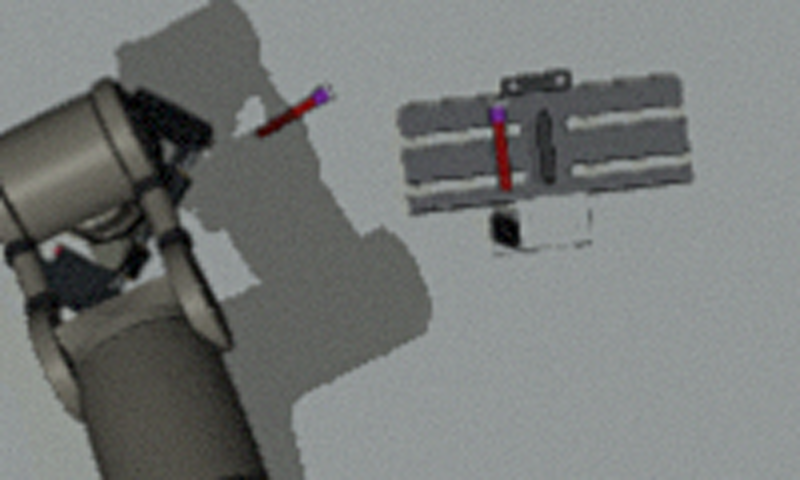

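View pics/s10b.png

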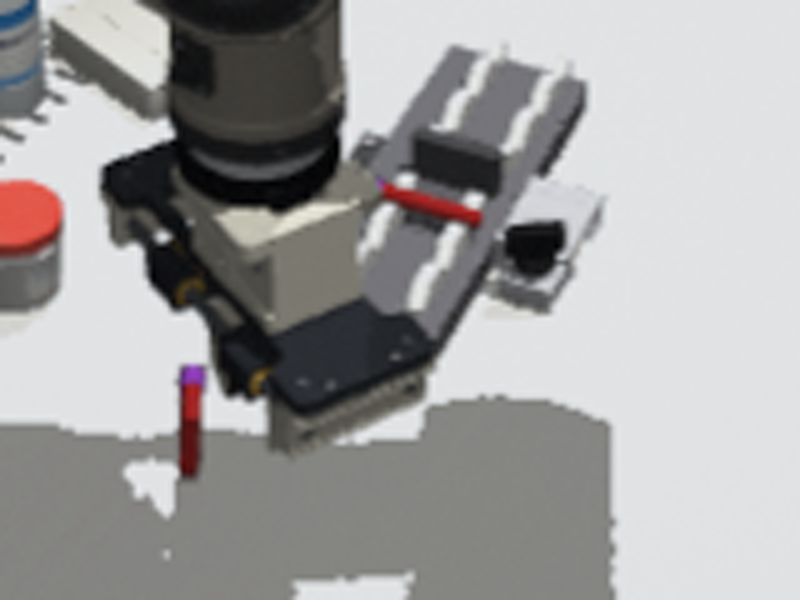

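View pics/s10c.png

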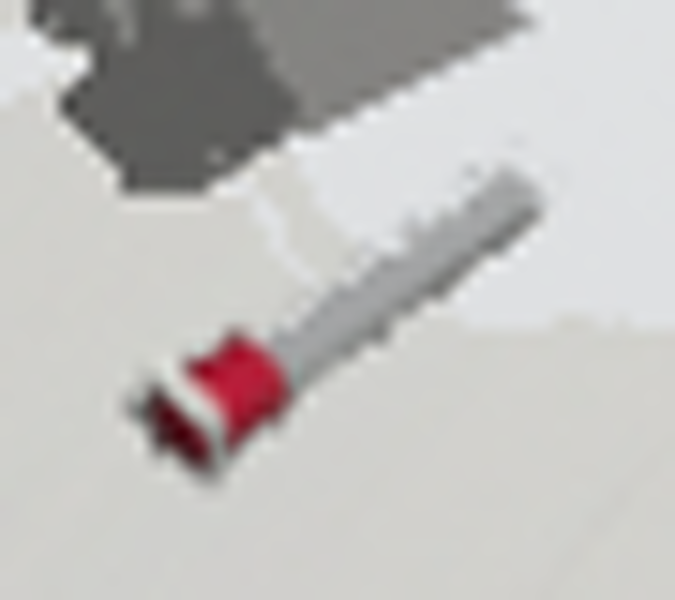

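```bash
python3 - <<'E'
from h import *
T=load('t10');S=load('s10')
f=lambda u,v:((u+.5)/4-.5+190,(v+.5)/4-.5+160)
G=np.array([552.5,-30.2,48]);R=Ro.from_euler('z',.147).as_matrix()
for u,v in((507.5,190),(498,105)):print('T',R.T@(px2w(T,*f(u,v),45)-G))
g=lambda u,v:((u+.5)/5-.5+240,(v+.5)/5-.5+170)
print('S',R.T@(px2w(S,*g(480,217),45)-G))
h=lambda u,v:((u+.5)/15-.5+260,(v+.5)/15-.5+300)
a,j,b=[px2w(S,*h(u,v),z)[:2] for u,v,z in((528,195,7),(272,357,7),(178,422,8))]
d=b-a;print(a,j,b,np.linalg.norm(d),np.linalg.norm(j-a),'ang',np.arctan2(d[1],d[0]),np.arctan2(*(j-a)[::-1]),'mid from closed',a+33*d/np.linalg.norm(d))
E
```

```text
T [-34.30182485  41.66740034  -3.        ]
T [47.38032834 39.71148081 -3.        ]
S [-34.37174577  40.72404856  -3.        ]
[431.90236277 367.56566268] [450.84975067 419.43828812] [456.51958778 439.52882528] 76.05724514441671 55.22474788050265 ang 1.2411937104031232 1.2205853771189652 mid from closed [442.58337578 398.78930694]
```

Emit:
arm_command(
  targets=[
    {"x": -1, "y": 4, "z": 0, "roll": 0.1},
    {"x": -2.08, "y": 7.35, "z": -2, "roll": 0.183},
    {"x": -2.08, "y": 7.35, "z": -6, "roll": 0.183},
    {"x": -2.08, "y": 7.35, "z": -10, "roll": 0.183},
    {"x": -2.08, "y": 7.35, "z": -14, "roll": 0.183},
    {"x": -2.08, "y": 7.35, "z": -16.6, "roll": 0.183},
    {"x": -2.08, "y": 7.35, "z": -17.86, "roll": 0.183},
    {"x": -2.08, "y": 7.35, "z": -17.86, "roll": 0.183},
  ],
)

```text
time: 21.0
tool_pos: [442.7, 392.8, 1.9]
tcp_rot: [-3.139, 0.004, 1.268]
contact_force: [-0.0, -1.0, 0.5]
grip_width: 36.7
```

```bash
python3 - <<'E'
from h import *
S=cap('scene','s11'); crop(S,230,250,330,350,6,'s11b')
o=bot.get_obs();print(o['tool_pos'],o['tcp_rot'],o['contact_force'],o['grip_width'])
E
```

```text
[443.52239866 393.2600793    2.94727966] [-3.14049275e+00  1.95203273e-03  1.26770242e+00] [ 1.40796462 -0.47062573 -0.35764994] 36.85470327412435
```

View pics/s11b.png

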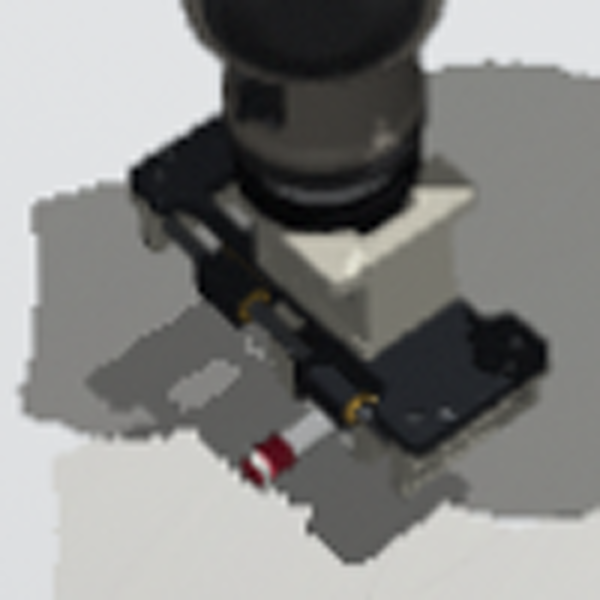

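Tube lies between the fingers, cap at about (270,462). Close and lift.

Emit:
arm_command(
  targets=[
    {"x": 0, "y": 0, "z": 0, "roll": 0},
    {"x": 0, "y": 0, "z": 0, "roll": 0},
    {"x": 0, "y": 0, "z": 0, "roll": 0},
    {"x": 0, "y": 0, "z": 0, "roll": 0},
    {"x": 0, "y": 0, "z": 0, "roll": 0},
    {"x": 0, "y": 0, "z": 0, "roll": 0},
  ],
  fingers=0,
)

```text
time: 21.55
tool_pos: [443.8, 394.5, 3.9]
tcp_rot: [3.141, -0.0, 1.27]
contact_force: [-0.4, -0.6, 2.2]
grip_width: 11.4
```

Emit:
arm_command(
  targets=[
    {"x": 0, "y": 0, "z": 1, "roll": 0},
    {"x": 0, "y": 0, "z": 3, "roll": -0.05},
    {"x": 0, "y": 0, "z": 6, "roll": -0.15},
    {"x": 0, "y": 0, "z": 9, "roll": -0.25},
    {"x": 0, "y": 0, "z": 11, "roll": -0.35},
    {"x": 0, "y": 0, "z": 12, "roll": -0.4},
    {"x": 0, "y": 0, "z": 12, "roll": -0.4},
  ],
)

```text
time: 22.13
tool_pos: [444.8, 395.6, 127.3]
tcp_rot: [3.14, -0.006, 0.868]
contact_force: [-0.5, 0.3, -0.3]
grip_width: 11.2
```

```bash
python3 - <<'E'
from h import *
S=cap('scene','s12'); crop(S,230,200,330,300,6,'s12b')
o=bot.get_obs();print(o['tool_pos'],o['tcp_rot'],o['contact_force'],o['grip_width'])
E
```

```text
[444.04489985 394.97464561 125.32065538] [ 3.14068157e+00 -3.07291206e-03  8.71091234e-01] [-0.5715752  -1.02829151  0.00186455] 11.310957129957234
```

View pics/s12b.png

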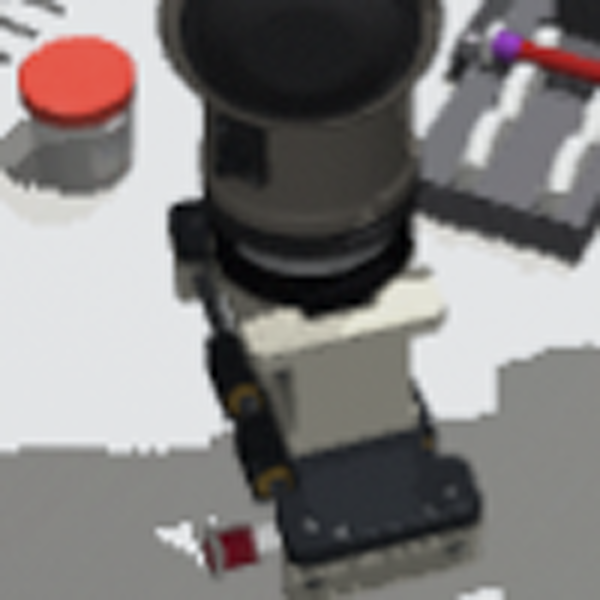

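```bash
python3 - <<'E'
from h import *
S=load('s12');d=np.array([np.cos(.871),np.sin(.871)])
for u,v in((210,548),(258,543)):print((px2w(S,(u+.5)/6-.5+230,(v+.5)/6-.5+200,128)[:2]-[444,394.8])@d)
E
```

```text
46.44099990813899
27.400320523313574
```

Emit:
arm_command(
  targets=[
    {"x": 1, "y": -3, "z": 0, "roll": -0.1},
    {"x": 2.2, "y": -7, "z": 0, "roll": -0.2},
    {"x": 3.4, "y": -11, "z": 0, "roll": -0.3},
    {"x": 4.6, "y": -15, "z": 0, "roll": -0.4},
    {"x": 5.8, "y": -19, "z": 0, "roll": -0.5},
    {"x": 7, "y": -23, "z": 0, "roll": -0.6},
    {"x": 8.2, "y": -26.5, "z": 0, "roll": -0.7},
    {"x": 9.51, "y": -30.34, "z": 0, "roll": -0.723},
  ],
)

```text
time: 22.85
tool_pos: [537.9, 89.4, 122.4]
tcp_rot: [-3.141, 0.002, 0.144]
contact_force: [1.4, -0.2, 0.5]
grip_width: 11.4
```

Emit:
arm_command(
  targets=[
    {"x": 0, "y": 0, "z": -1.5, "roll": 0},
    {"x": 0, "y": 0, "z": -3.5, "roll": 0},
    {"x": 0, "y": 0, "z": -5, "roll": 0},
    {"x": 0, "y": 0, "z": -6, "roll": 0},
    {"x": 0, "y": 0, "z": -7, "roll": 0},
    {"x": 0, "y": 0, "z": -7.7, "roll": 0},
    {"x": 0, "y": 0, "z": -7.7, "roll": 0},
  ],
)

```text
time: 23.43
tool_pos: [537.7, 91.4, 45.0]
tcp_rot: [-3.141, 0.003, 0.148]
contact_force: [-0.7, 0.2, 0.3]
grip_width: 11.5
```

```bash
python3 - <<'E'
from h import *
S=cap('scene','s13'); crop(S,260,180,380,280,6.5,'s13b')
o=bot.get_obs();print(o['tool_pos'],o['tcp_rot'],o['contact_force'],o['grip_width'])
E
```

```text
[538.27146479  91.36060995  45.96428529] [-3.14155521e+00  1.24784171e-03  1.47703494e-01] [ 0.36019125 -0.94707345  0.29981191] 11.349804740690544
```

View pics/s13b.png

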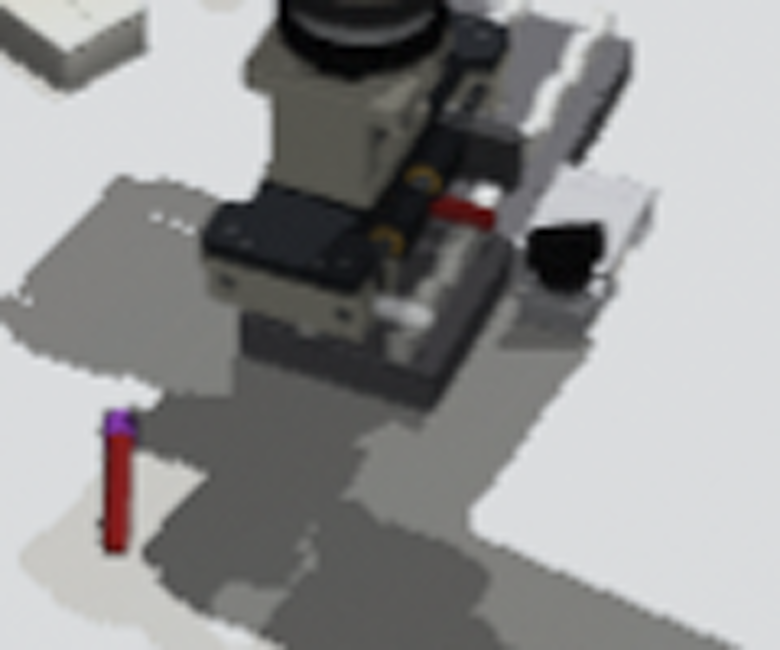

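```bash
python3 - <<'E'
from h import *
S=load('s13');G=np.array([552.5,-30.2,48]);R=Ro.from_euler('z',.147).as_matrix()
print(R.T@(px2w(S,(428.5)/6.5-.5+260,(316.5)/6.5-.5+180,49)-G), R.T@(px2w(S,(497)/6.5-.5+260,(214.5)/6.5-.5+180,45)-G))
E
```

```text
[-32.01610305 121.03669454   1.        ] [-34.57921289  38.08774006  -3.        ]
```

Emit:
arm_command(
  targets=[
    {"x": 0, "y": 0, "z": -0.3, "roll": 0},
    {"x": 0, "y": 0, "z": -0.42, "roll": 0},
    {"x": 0, "y": 0, "z": -0.42, "roll": 0},
  ],
)

```text
time: 23.73
tool_pos: [538.9, 91.3, 42.7]
tcp_rot: [3.141, -0.001, 0.147]
contact_force: [0.9, -0.1, 0.2]
grip_width: 11.2
```

Emit:
arm_command(
  targets=[
    {"x": 0, "y": 0, "z": 0, "roll": 0},
    {"x": 0, "y": 0, "z": 0, "roll": 0},
    {"x": 0, "y": 0, "z": 0, "roll": 0},
    {"x": 0, "y": 0, "z": 1, "roll": 0},
    {"x": 0, "y": 0, "z": 4, "roll": 0},
    {"x": 0, "y": 0, "z": 8, "roll": 0},
    {"x": 0, "y": 0, "z": 12, "roll": 0},
    {"x": 0, "y": 0, "z": 14, "roll": 0},
  ],
  fingers=0.26,
)

```text
time: 24.4
tool_pos: [540.3, 91.2, 188.1]
tcp_rot: [3.141, -0.007, 0.147]
contact_force: [1.3, 1.1, -0.2]
grip_width: 24.0
```

Emit:
arm_command(
  targets=[
    {"x": 0, "y": 3, "z": 0, "roll": 0.12},
    {"x": 0, "y": 6, "z": 0, "roll": 0.24},
    {"x": -1, "y": 9, "z": 0, "roll": 0.36},
    {"x": -2, "y": 12, "z": 0, "roll": 0.48},
    {"x": -3, "y": 15, "z": 0, "roll": 0.6},
    {"x": -4, "y": 18, "z": 0, "roll": 0.72},
    {"x": -5, "y": 20, "z": 0, "roll": 0.84},
    {"x": -6, "y": 22, "z": 0, "roll": 0.96},
  ],
  fingers=0.4,
)

```text
time: 25.07
tool_pos: [477.8, 312.6, 183.2]
tcp_rot: [3.141, -0.001, 1.114]
contact_force: [0.2, 0.0, 0.6]
grip_width: 36.5
```

Emit:
arm_command(
  targets=[
    {"x": -1, "y": 1, "z": 0, "roll": 0.12},
    {"x": -2, "y": 2, "z": 0, "roll": 0.24},
    {"x": -3, "y": 2, "z": 0, "roll": 0.36},
    {"x": -4, "y": 2, "z": 0, "roll": 0.48},
    {"x": -4, "y": 2, "z": 0, "roll": 0.6},
    {"x": -4, "y": 2, "z": 0, "roll": 0.72},
    {"x": -4, "y": 2, "z": 0, "roll": 0.84},
    {"x": -4, "y": 2, "z": 0, "roll": 0.96},
  ],
)

```text
time: 25.73
tool_pos: [438.6, 331.1, 183.3]
tcp_rot: [3.141, 0.0, 2.073]
contact_force: [-0.0, -0.4, -0.4]
grip_width: 36.8
```

```bash
python3 - <<'E'
from h import *
T=cap('top','t14'); crop(T,230,160,390,260,5,'t14b')
S=cap('scene','s14'); crop(S,240,170,400,290,5,'s14b');crop(S,260,225,300,265,15,'s14c')
o=bot.get_obs();print(o['tool_pos'],o['tcp_rot'],o['contact_force'],o['grip_width'])
E
```

```text
[438.61322922 331.11465423 183.15117686] [ 3.14079536e+00 -5.98305021e-08  2.06809699e+00] [0.20917486 0.10085686 0.10728228] 36.38021873834832
```

View pics/t14b.png

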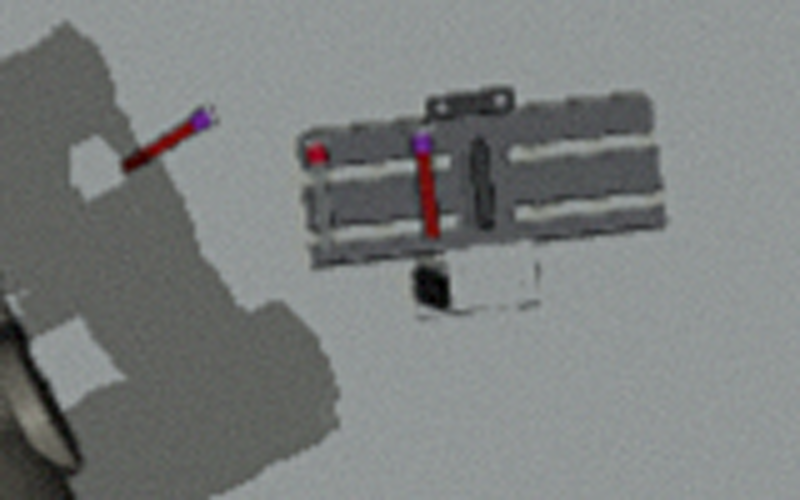

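View pics/s14b.png

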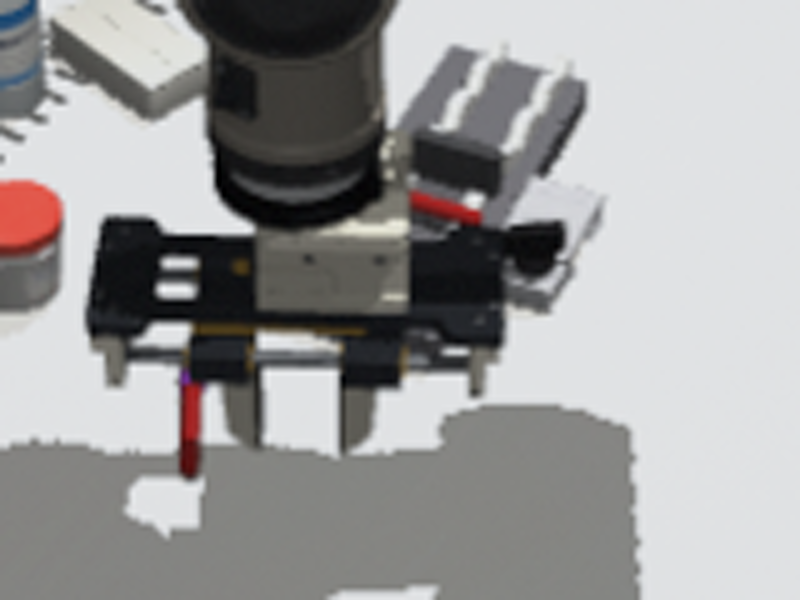

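View pics/s14c.png

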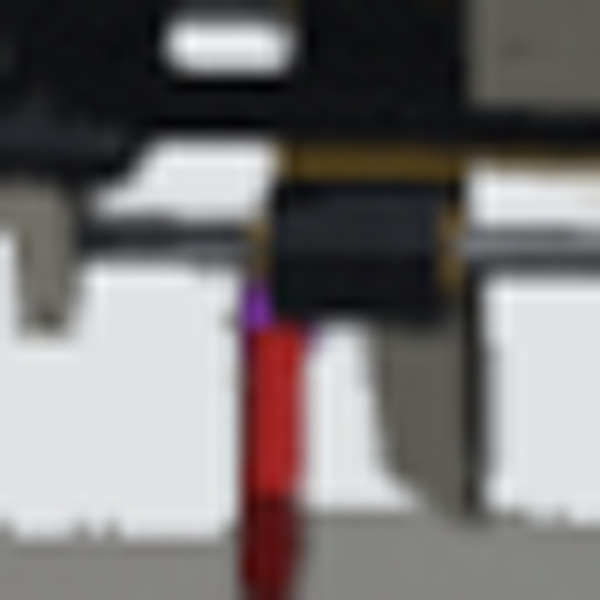

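Emit:
arm_command(
  targets=[
    {"x": 3, "y": -2.3, "z": 0, "roll": 0.03},
    {"x": 6, "y": -4.6, "z": 0, "roll": 0.083},
    {"x": 9, "y": -6.8, "z": 0, "roll": 0.083},
    {"x": 12, "y": -9, "z": 0, "roll": 0.083},
    {"x": 14.74, "y": -11.11, "z": -1, "roll": 0.083},
    {"x": 14.74, "y": -11.11, "z": -4, "roll": 0.083},
    {"x": 14.74, "y": -11.11, "z": -8, "roll": 0.083},
    {"x": 14.74, "y": -11.11, "z": -12, "roll": 0.083},
  ],
)

```text
time: 26.5
tool_pos: [587.3, 219.3, 62.3]
tcp_rot: [3.138, 0.001, 2.144]
contact_force: [-0.3, 0.4, -0.5]
grip_width: 36.6
```

```bash
python3 - <<'E'
from h import *
S=cap('scene','s15'); crop(S,230,180,350,280,6,'s15b')
o=bot.get_obs();print(o['tool_pos'],o['tcp_rot'],o['contact_force'],o['grip_width'])
E
```

```text
[581.70281461 218.22615575  52.88221474] [-3.12995451 -0.00410915  2.14434686] [-3.65985377 -1.17263992 -5.84946233] 36.62121858210214
```

View pics/s15b.png

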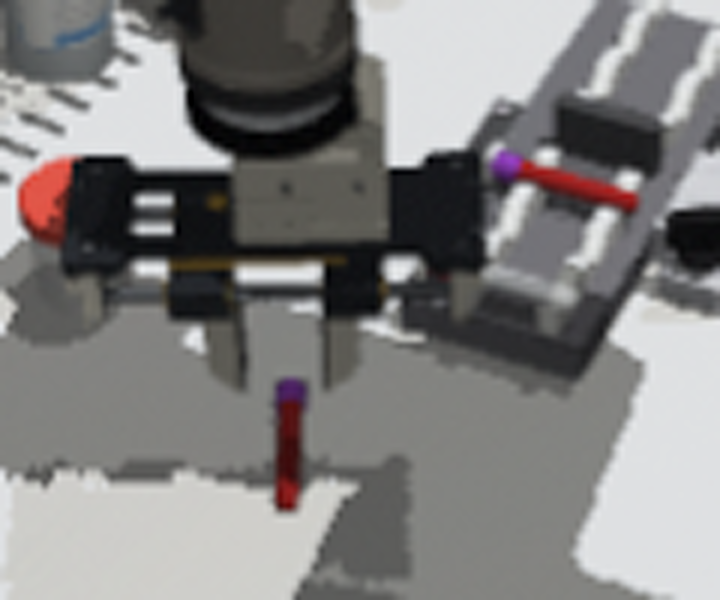

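Emit:
arm_command(
  targets=[
    {"x": 0, "y": 0, "z": 0, "roll": 0},
  ],
)

```text
time: 26.63
tool_pos: [583.2, 219.1, 58.9]
tcp_rot: [-3.133, -0.003, 2.146]
contact_force: [0.4, 0.3, 1.1]
grip_width: 37.1
```

Emit:
arm_command(
  targets=[
    {"x": 0, "y": 0, "z": -1, "roll": 0},
    {"x": 0, "y": 0, "z": -2.5, "roll": 0},
    {"x": 0, "y": 0, "z": -4, "roll": 0},
    {"x": 0, "y": 0, "z": -5.2, "roll": 0},
    {"x": 0, "y": 0, "z": -5.88, "roll": 0},
    {"x": 0, "y": 0, "z": -5.88, "roll": 0},
    {"x": 0, "y": 0, "z": -5.88, "roll": 0},
  ],
)

```text
time: 27.22
tool_pos: [586.7, 220.3, 4.5]
tcp_rot: [3.14, 0.001, 2.15]
contact_force: [0.2, 0.7, 0.6]
grip_width: 36.4
```

Emit:
arm_command(
  targets=[
    {"x": 0, "y": 0, "z": 0, "roll": 0},
    {"x": 0, "y": 0, "z": 0, "roll": 0},
    {"x": 0, "y": 0, "z": 0, "roll": 0},
    {"x": 0, "y": 0, "z": 0, "roll": 0},
    {"x": 0, "y": 0, "z": 0, "roll": 0},
    {"x": 0, "y": 0, "z": 0, "roll": 0},
  ],
  fingers=0,
)

```text
time: 27.72
tool_pos: [586.3, 220.1, 3.9]
tcp_rot: [3.141, 0.0, 2.15]
contact_force: [-0.2, 0.4, 2.2]
grip_width: 11.6
```

Emit:
arm_command(
  targets=[
    {"x": 0, "y": 0, "z": 1, "roll": 0},
    {"x": 0, "y": 0, "z": 3, "roll": 0.1},
    {"x": 0, "y": 0, "z": 6, "roll": 0.2},
    {"x": 0, "y": 0, "z": 9, "roll": 0.3},
    {"x": 0, "y": 0, "z": 11, "roll": 0.4},
    {"x": 0, "y": 0, "z": 12, "roll": 0.5},
    {"x": 0, "y": 0, "z": 12, "roll": 0.6},
    {"x": 0, "y": 0, "z": 12, "roll": 0.6},
  ],
)

```text
time: 28.38
tool_pos: [586.5, 220.1, 125.3]
tcp_rot: [3.14, 0.002, 2.753]
contact_force: [0.1, -0.7, -0.8]
grip_width: 11.6
```

```bash
python3 - <<'E'
from h import *
S=cap('scene','s16'); crop(S,230,180,350,280,6,'s16b')
o=bot.get_obs();print(o['tool_pos'],o['tcp_rot'],o['contact_force'],o['grip_width'])
E
```

```text
[586.01253243 219.99553612 124.35211808] [3.14107966e+00 5.71445602e-04 2.74786068e+00] [0.18801119 1.0033396  0.33209999] 11.230860814326004
```

View pics/s16b.png

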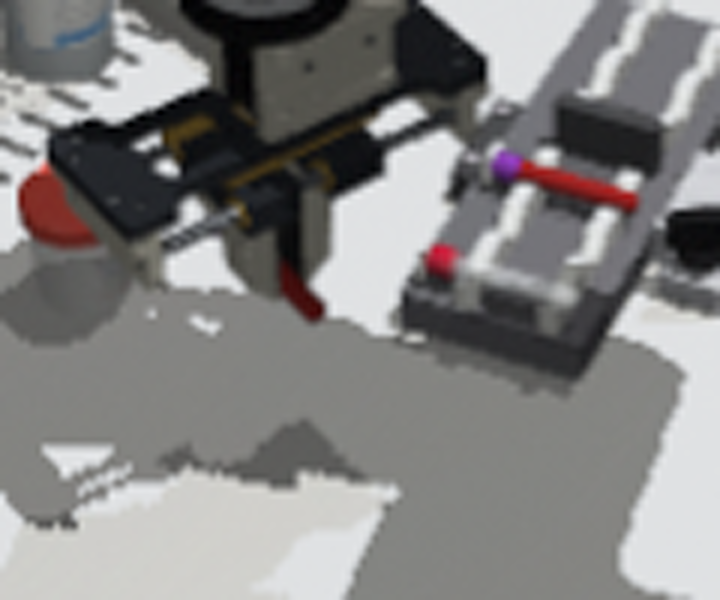

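```bash
python3 - <<'E'
from h import *
S=load('s16');p=px2w(S,318.5/6-.5+230,313.5/6-.5+180,127.2)[:2]-[586,220]
d=np.array([np.cos(2.748),np.sin(2.748)]);print(p@d,p@[-d[1],d[0]])
E
```

```text
32.19239639761829 1.2758223759096876
```

Emit:
arm_command(
  targets=[
    {"x": -0.2, "y": -3, "z": 0, "roll": 0.1},
    {"x": -0.5, "y": -7, "z": 0, "roll": 0.2},
    {"x": -0.8, "y": -11, "z": 0, "roll": 0.3},
    {"x": -1.1, "y": -15, "z": 0, "roll": 0.4},
    {"x": -1.4, "y": -19, "z": 0, "roll": 0.5},
    {"x": -1.7, "y": -23, "z": 0, "roll": 0.539},
    {"x": -2, "y": -27, "z": 0, "roll": 0.539},
    {"x": -2.2, "y": -30.5, "z": 0, "roll": 0.539},
  ],
)

```text
time: 29.1
tool_pos: [563.1, -87.3, 123.2]
tcp_rot: [3.141, -0.001, -2.998]
contact_force: [0.5, 0.5, -0.3]
grip_width: 11.3
```

Emit:
arm_command(
  targets=[
    {"x": -0.15, "y": -2.66, "z": 0, "roll": 0},
    {"x": -0.15, "y": -2.66, "z": -2, "roll": 0},
    {"x": -0.15, "y": -2.66, "z": -4, "roll": 0},
    {"x": -0.15, "y": -2.66, "z": -6, "roll": 0},
    {"x": -0.15, "y": -2.66, "z": -7.2, "roll": 0},
    {"x": -0.15, "y": -2.66, "z": -7.7, "roll": 0},
    {"x": -0.15, "y": -2.66, "z": -7.7, "roll": 0},
  ],
)

```text
time: 29.68
tool_pos: [561.5, -111.2, 45.1]
tcp_rot: [3.14, -0.003, -2.997]
contact_force: [0.3, -0.7, -0.4]
grip_width: 11.2
```

```bash
python3 - <<'E'
from h import *
S=cap('scene','s17'); crop(S,280,150,400,250,6.5,'s17b')
T=cap('top','t17'); crop(T,270,160,390,250,6,'t17b')
o=bot.get_obs();print(o['tool_pos'],o['tcp_rot'],o['contact_force'],o['grip_width'])
E
```

```text
[ 562.82754984 -111.58724833   46.94673422] [-3.14152087e+00  3.32625774e-04 -2.99550349e+00] [ 0.6610003  -0.22839134 -0.14137585] 11.543629571464862
```

View pics/s17b.png

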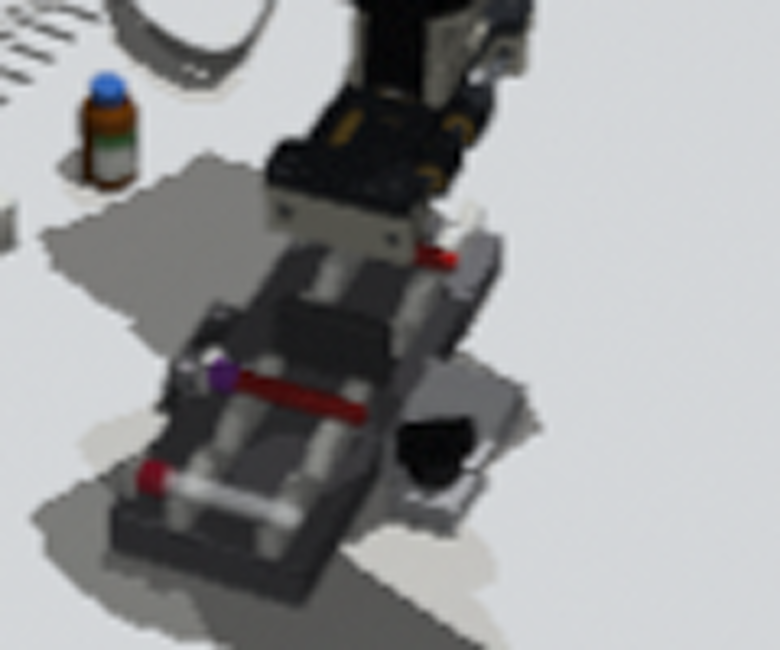

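View pics/t17b.png

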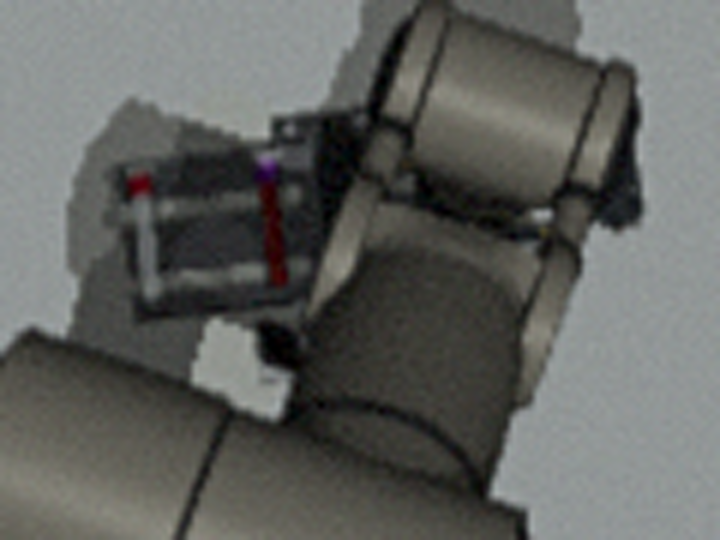

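```bash
python3 - <<'E'
from h import *
S=load('s17');G=np.array([552.5,-30.2,48]);R=Ro.from_euler('z',.147).as_matrix()
for u,v,z in((457,261,49.5),(366,411,45),(298,517,45)):print(R.T@(px2w(S,(u+.5)/6.5-.5+280,(v+.5)/6.5-.5+150,z)-G))
E
```

```text
[-38.54743077 -80.30121203   1.5       ]
[-34.86804288  39.53410942  -3.        ]
[-32.01373463 120.78640266  -3.        ]
```

Emit:
arm_command(
  targets=[
    {"x": 0.4, "y": 0.06, "z": 0, "roll": 0},
    {"x": 0.4, "y": 0.06, "z": -0.3, "roll": 0},
    {"x": 0.4, "y": 0.06, "z": -0.42, "roll": 0},
    {"x": 0.4, "y": 0.06, "z": -0.42, "roll": 0},
    {"x": 0.4, "y": 0.06, "z": -0.42, "roll": 0},
  ],
)

```text
time: 30.2
tool_pos: [566.6, -110.8, 42.5]
tcp_rot: [3.141, 0.0, -2.994]
contact_force: [0.5, 0.4, -0.5]
grip_width: 11.3
```

Emit:
arm_command(
  targets=[
    {"x": 0, "y": 0, "z": 0, "roll": 0},
    {"x": 0, "y": 0, "z": 0, "roll": 0},
    {"x": 0, "y": 0, "z": 0, "roll": 0},
    {"x": 0, "y": 0, "z": 1, "roll": 0},
    {"x": 0, "y": 0, "z": 4, "roll": 0},
    {"x": 0, "y": 0, "z": 8, "roll": 0},
    {"x": 0, "y": 0, "z": 12, "roll": 0},
    {"x": 0, "y": 0, "z": 14, "roll": 0},
  ],
  fingers=0.26,
)

```text
time: 30.87
tool_pos: [568.1, -111.5, 188.2]
tcp_rot: [-3.138, 0.006, -2.994]
contact_force: [1.2, -0.1, 0.7]
grip_width: 23.7
```

Emit:
arm_command(
  targets=[
    {"x": -1, "y": -4, "z": 1, "roll": -0.1},
    {"x": -3, "y": -8, "z": 2, "roll": -0.2},
    {"x": -5, "y": -12, "z": 2, "roll": -0.3},
    {"x": -7, "y": -16, "z": 2, "roll": -0.4},
    {"x": -9, "y": -20, "z": 2, "roll": -0.5},
    {"x": -11, "y": -24, "z": 2, "roll": -0.6},
    {"x": -13, "y": -27, "z": 2, "roll": -0.7},
    {"x": -13, "y": -27, "z": 2, "roll": -0.7},
  ],
)

```text
time: 31.53
tool_pos: [433.4, -385.8, 203.1]
tcp_rot: [-3.139, 0.001, 2.58]
contact_force: [-0.1, -1.0, 0.6]
grip_width: 23.7
```

```bash
python3 - <<'E'
from h import *
S=cap('scene','s18'); crop(S,280,150,400,250,6.5,'s18b')
T=cap('top','t18'); crop(T,270,160,390,250,6.5,'t18b')
o=bot.get_obs();print(o['tool_pos'],o['tcp_rot'],o['contact_force'],o['grip_width'])
E
```

```text
[ 434.99142796 -383.0795978   202.8357291 ] [-3.14130776e+00  3.89686972e-04  2.58551859e+00] [-0.32026032  0.51437873 -0.39702563] 23.70646279550622
```

View pics/s18b.png

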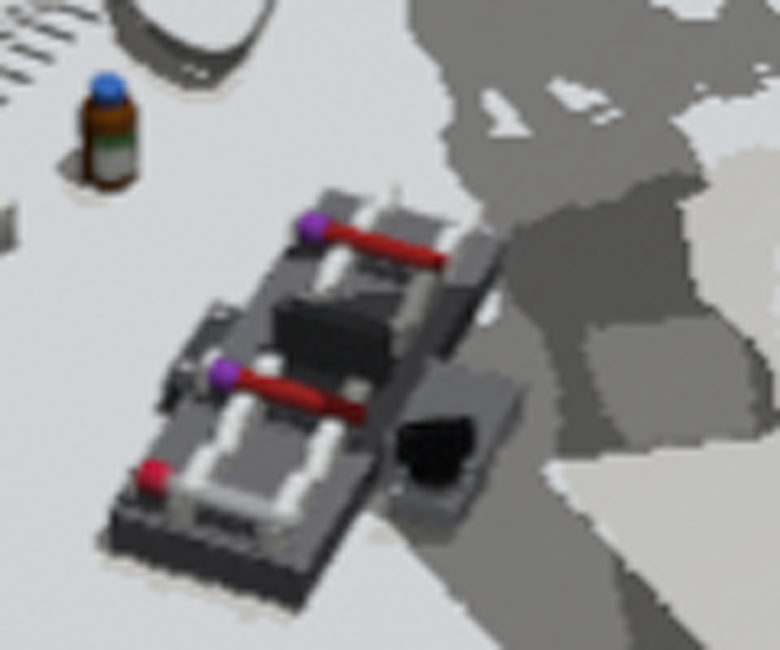

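View pics/t18b.png

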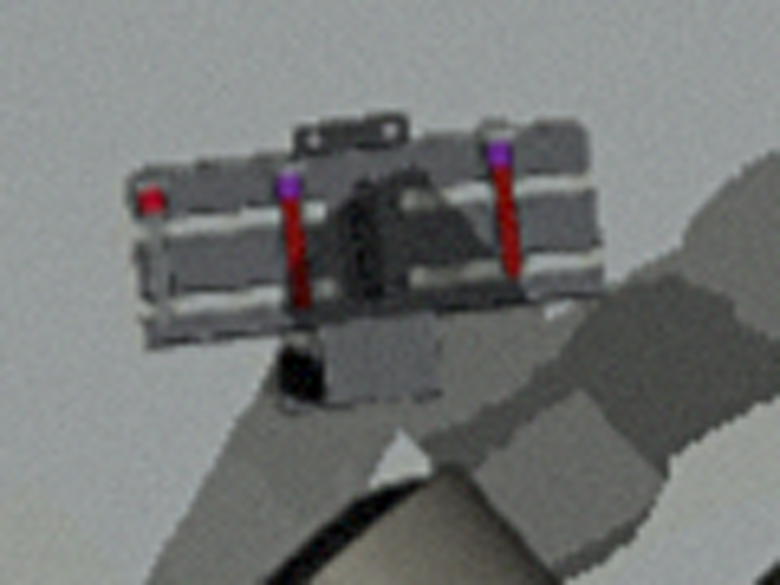

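View pics/t18.png

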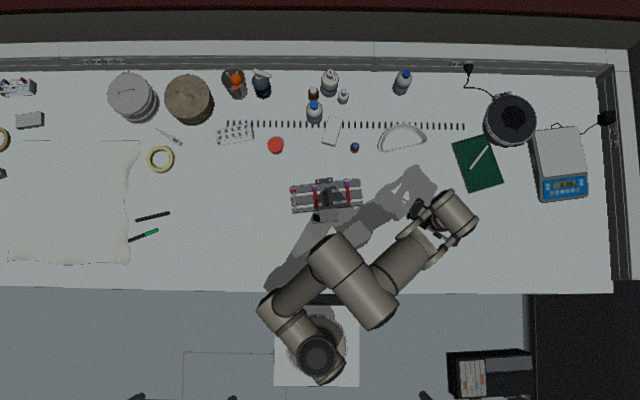

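View pics/s18.png

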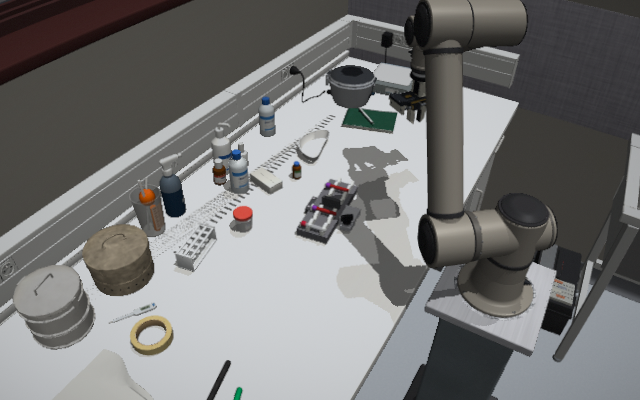

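```bash
python3 - <<'E'
from h import *
S=load('s18');T=load('t18');G=np.array([552.5,-30.2,48]);R=Ro.from_euler('z',.147).as_matrix()
print('scene closed')
for u,v in((446,262),(366,411),(296,516)):print((R.T@(px2w(S,(u+.5)/6.5-.5+280,(v+.5)/6.5-.5+150,45)-G)).round(1))
print('top closed, cap')
for u,v in((515,278),(499,135),(303,308),(288,172),(160,313),(151,186)):print((R.T@(px2w(T,(u+.5)/6.5-.5+270,(v+.5)/6.5-.5+160,45)-G)).round(1))
im=cv2.imread('pics/t18b.png')
def dr(pts,col):
    p=[((w2px(T,G+R@np.array(q))-[270,160])+.5)*6.5 for q in pts]
    cv2.polylines(im,[np.int32(p)],True,col,1)
dr([(-41,-136,-18),(59,-136,-18),(59,136,-18),(-41,136,-18)],(0,0,255))
for y in(122,42,-82):dr([(-33,y-6,-3),(51,y-6,-3),(51,y+6,-3),(-33,y+6,-3)],(0,255,0))
k=np.array([-71,47,11]);
import math
q=2.58;u=np.array([math.cos(-q),math.sin(-q),0]);v=np.array([-u[1],u[0],0])
dr([k+19*u+5.5*v,k+19*u-5.5*v,k-19*u-5.5*v,k-19*u+5.5*v],(255,255,0))
cv2.imwrite('pics/t18o.png',im)
E
```

```text
scene closed
[-32.1 -82.7  -3. ]
[-34.9  39.5  -3. ]
[-30.9 120.5  -3. ]
top closed, cap
[-32.6 -81.4  -3. ]
[ 52.1 -84.2  -3. ]
[-33.5  42.7  -3. ]
[46.9 40.7 -3. ]
[-25.3 125.1  -3. ]
[ 49.4 120.8  -3. ]
```

View pics/t18o.png

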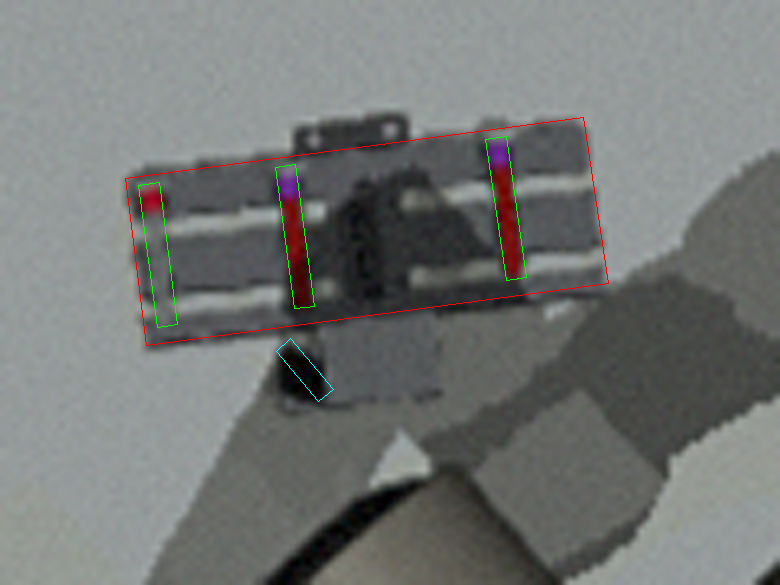

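```bash
python3 - <<'E'
from plant import bot
print(bot.close_job())
E
```

```text
the job is handed in; nothing more can be done
None
```

I finished the job and handed it in after about 32 s of robot time. The hand-in gives no verdict, so the result rests on my own camera and force checks.

- **Tray:** I slid it onto the rail until it pressed against the stop at about 20 N, then eased off and let go. The final top picture overlay shows it home.
- **Knob:** I turned it clockwise by 2.58 rad. In the last picture the bar's angle is consistent with that. I saw no clear rise in torque at the end stop, so "tight" rests on the angle.
- **Tubes:** Only three tubes were there. They lie in the outer left groove, the groove just left of the fin and the second groove to the right, all with caps towards the stop. My last measurements put the middles of the two red tubes within about 2 mm of centre along the grooves.
- **Disagreement:** For the clear tube in the outer left groove, the two cameras gave closed-end positions about 6 mm apart, because its glass is hard to see from above. The scene view puts its middle about 2 mm off centre, and its cap fits the expected position.
- **Other:** The cup and vial were not touched, the gripper was clear of everything at hand-in, and I saw no slack grip or knocked tube.

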